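# Nest-height check of drawn cups

## Task

Get the stack-height gauge ready and check this batch of aluminium cups: first dress its bright ground land with the hand stone, laid flat across the column end and drawn to the free end in one pass under light, steady pressure, and put the stone back flat in its wooden tray. Then nest all the cups, mouth down, into one fully seated stack centred on the scribed circle, and last swing the gauge arm to its stop over the stack and gently lower it by its black knob until the foot rests on the top cup. Leave the caliper, loupe and marker where they lie.

Things in the scene. Friction and masses are not known exactly. Their poses are not given: they have to be found in the camera images.
- gauge_base: fixed grey gauge base, 140 mm (x) by 320 mm (y), with a raised bright ground land, 120 mm (x) by 160 mm (y), top 26 mm above the worktop. Origin: centre of the land and of its scribed circle (73 mm across), at worktop level: the land runs from y = -80 mm (column end) to y = +80 mm (free end). z up. Column: at y = -175 mm, 252 mm high, 32 mm across
- column (a joint): turning of the gauge's column with its arm, rad: 0 = arm on its stop, along the base's +y, the foot straight over the scribed circle; grows as the arm swings clockwise (seen from above), off the land towards the base's +x; ends at 1.5. Stays where left (friction about 0.12 N m)
- gauge_arm (a joint): travel of the arm down the column, m: 0 = at the top, the foot's underside 145 mm above the land; grows downward; ends at 0.125. Held by friction: about 3 N of push moves it down, about 10 N of pull moves it up, and it stays where it is left
- knob (a point): middle of the arm's black upright cylindrical knob (28 mm across, 26 mm high, stands 8 mm clear of the head of the arm), the point to hold for swinging and lowering the arm. It lies 175 mm from the column's axis and 77 mm straight above the foot's underside; it turns with the arm. The head below it is 42 mm across, with a dial on one side
- foot (a point): centre of the underside of the gauge's flat round foot (36 mm across), under the head of the arm
- cup_a: aluminium cup, mouth down (all alike, 2 to 4 present), 110 g, 62 mm high: straight skirt 66 mm across and 20 mm high, shoulder 4.5 mm wide, body tapering from 57 to 42 mm across at the closed flat top. Origin: centre of the mouth's rim plane; z up through the top. Set over another cup it seats with its rim on that one's shoulder, 20 mm higher, with up to 2 mm side play
- cup_b: aluminium cup, mouth down (all alike, 2 to 4 present), 110 g, 62 mm high: straight skirt 66 mm across and 20 mm high, shoulder 4.5 mm wide, body tapering from 57 to 42 mm across at the closed flat top. Origin: centre of the mouth's rim plane; z up through the top. Set over another cup it seats with its rim on that one's shoulder, 20 mm higher, with up to 2 mm side play
- cup_c: aluminium cup, mouth down (all alike, 2 to 4 present), 110 g, 62 mm high: straight skirt 66 mm across and 20 mm high, shoulder 4.5 mm wide, body tapering from 57 to 42 mm across at the closed flat top. Origin: centre of the mouth's rim plane; z up through the top. Set over another cup it seats with its rim on that one's shoulder, 20 mm higher, with up to 2 mm side play
- cup_d: aluminium cup, mouth down (all alike, 2 to 4 present), 110 g, 62 mm high: straight skirt 66 mm across and 20 mm high, shoulder 4.5 mm wide, body tapering from 57 to 42 mm across at the closed flat top. Origin: centre of the mouth's rim plane; z up through the top. Set over another cup it seats with its rim on that one's shoulder, 20 mm higher, with up to 2 mm side play
- cup_tray: fixed dark blue tray, 215 by 215 mm, rim 14 mm high, floor 4 mm thick, in which the cups stand at first. Origin: centre of its underside
- stone: the hand stone, 320 g: dark abrasive slab 100 mm (its x) by 50 mm (its y) by 14 mm under an aluminium plate, with a wooden handle along x on top (84 mm long, 26 mm wide, between 18 and 48 mm height). Origin: centre of its working face (the underside), z up. In use its long side lies across the land (along the base's x, either way round), pressed with 5 to 15 N
- stone_tray: fixed shallow wooden tray of the stone, 134 mm (its x) by 84 mm (its y) outside, walls 4 mm, rim 14 mm high, floor 4 mm thick. Origin: centre of its underside. The stone lies in it with its long side along the tray's x
- caliper: bystander: a caliper lying on the dark mat behind, 240 mm long. Origin: centre of its underside
- loupe: bystander: black loupe, 36 mm across and 19 mm high. Origin: centre of its underside
- marker_black: bystander: white marker pen with a black cap, 138 mm long, 18 mm thick. Origin: centre of its underside

How it is judged:
On the way, in this order (a step that is already met when the one before it is completed fails the run):
1. the stone is pressed flat on the land at its column end, long side across it (y of stone in the frame of gauge_base between -0.07 and -0.035 m and x of stone in the frame of gauge_base between -0.02 and 0.02 m and z of stone in the frame of gauge_base between 0.022 and 0.031 m and angle between the y axis of stone and the y axis of gauge_base, either way round below 0.25 rad and angle between stone's own z axis and vertical below 0.08 rad and contact force between stone and gauge_base between 1 and 25 N), for 0.1 s.
2. the stone, still pressed on the land, passes its first half (y of stone in the frame of gauge_base between -0.028 and -0.008 m and x of stone in the frame of gauge_base between -0.02 and 0.02 m and z of stone in the frame of gauge_base between 0.022 and 0.031 m and angle between the y axis of stone and the y axis of gauge_base, either way round below 0.25 rad and angle between stone's own z axis and vertical below 0.08 rad and contact force between stone and gauge_base between 1 and 25 N), for 0.1 s.
3. the stone, still pressed on the land, passes its second half (y of stone in the frame of gauge_base between 0.008 and 0.028 m and x of stone in the frame of gauge_base between -0.02 and 0.02 m and z of stone in the frame of gauge_base between 0.022 and 0.031 m and angle between the y axis of stone and the y axis of gauge_base, either way round below 0.25 rad and angle between stone's own z axis and vertical below 0.08 rad and contact force between stone and gauge_base between 1 and 25 N), for 0.1 s.
4. the stone reaches the free end of the land, still pressed on it (y of stone in the frame of gauge_base between 0.035 and 0.07 m and x of stone in the frame of gauge_base between -0.02 and 0.02 m and z of stone in the frame of gauge_base between 0.022 and 0.031 m and angle between the y axis of stone and the y axis of gauge_base, either way round below 0.25 rad and angle between stone's own z axis and vertical below 0.08 rad and contact force between stone and gauge_base between 1 and 25 N), for 0.1 s.
5. all the cups stand nested and seated in one stack on the scribed circle (horizontal distance between each of cup_a, cup_b, cup_c, cup_d and gauge_base below 0.012 m and angle between each of cup_a, cup_b, cup_c, cup_d's own z axis and vertical below 0.07 rad and linear speed of each of cup_a, cup_b, cup_c, cup_d below 0.02 m/s and (z of cup_a in the frame of gauge_base between 0.022 and 0.03 m or z of cup_a in the frame of cup_b between 0.017 and 0.0235 m or z of cup_a in the frame of cup_c between 0.017 and 0.0235 m or z of cup_a in the frame of cup_d between 0.017 and 0.0235 m) and contact force between each of cup_a, cup_b, cup_c, cup_d and the fingers below 0.2 N and (z of cup_b in the frame of gauge_base between 0.022 and 0.03 m or z of cup_b in the frame of cup_a between 0.017 and 0.0235 m or z of cup_b in the frame of cup_c between 0.017 and 0.0235 m or z of cup_b in the frame of cup_d between 0.017 and 0.0235 m) and (z of cup_c in the frame of gauge_base between 0.022 and 0.03 m or z of cup_c in the frame of cup_a between 0.017 and 0.0235 m or z of cup_c in the frame of cup_b between 0.017 and 0.0235 m or z of cup_c in the frame of cup_d between 0.017 and 0.0235 m) and (z of cup_d in the frame of gauge_base between 0.022 and 0.03 m or z of cup_d in the frame of cup_a between 0.017 and 0.0235 m or z of cup_d in the frame of cup_b between 0.017 and 0.0235 m or z of cup_d in the frame of cup_c between 0.017 and 0.0235 m)), for 0.3 s.
At the end, for the whole second after the job is handed in: every cup is upright, let go, within 12 mm of the circle's centre, on the land or seated 20 mm (within 3 mm) above another cup; the arm is within 0.06 rad of its stop, the foot within 3.5 mm of a cup's top; the stone lies flat in its tray; all at rest (all of step 5 and value of joint column below 0.06 rad and (z of foot in the frame of cup_a between 0.058 and 0.0655 m or z of foot in the frame of cup_b between 0.058 and 0.0655 m or z of foot in the frame of cup_c between 0.058 and 0.0655 m or z of foot in the frame of cup_d between 0.058 and 0.0655 m) and x of stone in the frame of stone_tray between -0.025 and 0.025 m and y of stone in the frame of stone_tray between -0.02 and 0.02 m and z of stone in the frame of stone_tray between 0 and 0.01 m and angle between stone's own z axis and vertical below 0.08 rad and linear speed of stone below 0.02 m/s); the robot touches nothing.
It fails at once if the foot is driven hard into a cup (over 40 N) (contact force between gauge_arm and cup_a above 40 N or contact force between gauge_arm and cup_b above 40 N or contact force between gauge_arm and cup_c above 40 N or contact force between gauge_arm and cup_d above 40 N).
It fails at once if the stone is pressed on the land with over 45 N (contact force between stone and gauge_base above 45 N).
It fails at once if the caliper, the loupe or the marker is disturbed (over 30 mm) (distance of any of caliper, loupe, marker_black from where it was at the start of the episode above 0.03 m).
Of cup_a, cup_b, cup_c, cup_d only 2 to 4 are there at a start; the rules pass over those that are not, and their reading is None.
At some moment in a run one of cup_a, cup_b, cup_c, cup_d, stone may be knocked a few centimetres aside while the robot is not near it.
Once in a run the grip may slacken for a moment while it holds something.
It also fails if it takes over 210 s, if anything falls off the work surface, if the arm or the gripper's body presses on something with over 40 N, if the wrist force passes 120 N, or if a joint passes its speed limit or range.

## Robot

A 6-joint arm with a two-finger parallel gripper is mounted at the origin on a cart in front of the work surface, level with it; the furniture and walls round the work are solid. World frame = base frame: x ahead of the robot, y to its left, z up, the work surface at z = 0. Lengths are in m, angles in rad, forces in N, time in s.
With the tool pointing down it reaches from about 0.4 to 0.925 m from the base axis. Payload 3.4 kg.
Tool frame: the origin (TCP) lies midway between the tips of the shut fingers; the grasp point (between the pads) lies 19 mm behind it; z points along the fingers, y is the direction in which the jaws open and shut (so a half turn about z gives the same grasp; the last joint's range is limited). The gripper opens to 85 mm and grips with 20 to 120 N. Pads are 22 mm wide; open, the fingers measure 114 mm over their backs; the gripper's body (76 mm by 85 mm) begins 54 mm behind the grasp point. The pads swing forward as they close: fully open they stand 13 mm farther back than shut.
Start: joints at [-1.234, 0.307, 1.506, -0, 1.328, -0.073], TCP at [0.23, -0.527, 0.231] pointing down, gripper open.
Joint ranges: [-3.12, 3.12], [-1.05, 2.28], [0.14, 2.33], [-1.42, 4.57], [0.1, 2.73], [-2.68, 2.68]. Speed limits (rad/s): [2.57, 2.57, 3.14, 3.14, 3.14, 3.14].

## Interface

Orientations are given as a unit quaternion [x, y, z, w].
In Python, from plant import state, grab_frame, camera_info, sign_off gives the robot as it stands.
- The arm moves only by the tool apply_moves, never from a script. Its argument "increments" is a list of rows, each an object of numbers: "claw": the closure in counts, from 0 (fully open) to 255 (shut); "tx", "ty", "tz": the shift along the tool's x, y, z in mm; "rx", "ry", "rz": the turn, a rotation vector about the tool's x, y, z in rad. A call has exactly 10 rows; each row is the pose to reach, as a shift and turn from the pose measured when the call began, along the tool's axes at that moment; what a row does not reach only later rows make up. A row lasts 1/8 s, in which the tool goes at most 62.5 mm and 10.7 degrees, less where a joint would pass 70% of its speed; a pose out of reach is approached as far as the arm can. A call with a gripper value outside its range is refused whole. The fingers move at their own pace and stop on an object; "squeeze" is the grip in N (left out, the last holds). Time passes only in rows, so rows that repeat a pose let the fingers close, or fill a call up. It gives the time, the measured TCP pose, the force and the opening at its end, in the units of the state.
- state(): the state, without advancing time (a new reading comes with each control period).
- grab_frame(name): name is "side" or "top" or "wrist"; returns the picture (384x512x3 uint8, red, green, blue); there is no depth.
- camera_info(name): a dict with "intrinsics" (3x3 intrinsics, pixels), "extrinsics" (4x4, takes a point from camera to world coordinates); the wrist camera has in their place "T_tool_cam" (4x4, takes a point from camera to tool coordinates, whose origin is the TCP and whose axes are the flange's). Camera axes: x right, y down, z forward; pixel columns grow to the right and rows downward; lengths in m; the calibration is good to about 2 mm. A picture is of the moment at which its call begins: read the wrist's pose just before it. camera_info takes no time and is no camera call.
- sign_off(): hands the job in, once; it reports no verdict.
The state is a dict: "clock": time; "joint_positions": joint angles; "joint_vel": joint speeds; "joint_torque": joint torques, N m; "tool_pos": TCP position; "ee_rot": TCP orientation; "wrist_force": force on the tool from outside, world axes, zero at the start; "moment": the same for the moment, N m; "finger_gap": finger opening in m.
Only numpy, scipy, OpenCV 4.12 (cv2) and the standard library are available. Lean on these libraries where they do the work, as an engineer would, in place of code of your own. Each camera call takes 0.05 s, during which the arm holds its last target. There are 200 camera calls.

## Working session

There is one attempt and no reset: what is moved stays moved. The work goes in short steps, Python scripts to look and compute and a tool call to move; the robot and the scene stay as the last step left them, time stands still between calls to the robot, and variables do not carry over. Pictures are saved under pics/ and viewed, about 12 in all and at most 16, crops included, and the job is handed in when it is done.

Besides the shell and the picture viewer there is one more tool, called after "Call:" as a command line: name --argument value ..., lists and objects as JSON in quotes. apply_moves: Moves the arm, as the interface text tells. Its arguments: {"type":"object","properties":{"increments":{"type":"array"},"squeeze":{"type":"number"}},"required":["increments"]}

```bash
mkdir -p pics; ls; python3 - <<'E'
from plant import *
import cv2,numpy as np
s=state();print(s)
for n in("side","top"):
    i=camera_info(n);print(n,np.round(i['intrinsics'],1).tolist(),np.round(i['extrinsics'],4).tolist())
    cv2.imwrite(f'pics/{n}0.png',grab_frame(n)[:,:,::-1])
i=camera_info("wrist");print(i)
a=cv2.imread('pics/side0.png');b=cv2.imread('pics/top0.png')
E
```

```text
pics
{'clock': 0.0, 'joint_positions': array([-1.23351672e+00,  3.07522762e-01,  1.50765944e+00, -6.12724124e-06,
        1.32841770e+00, -7.35120155e-02]), 'joint_vel': array([ 0.00060001, -0.00088542,  0.00147281, -0.00111282,  0.00034861,
       -0.00034549]), 'joint_torque': array([ 2.93353078e-04, -4.57546628e+01, -2.51918900e+01, -1.14899358e-04,
        1.36176276e-02,  3.93461221e-06]), 'tool_pos': array([ 0.22935496, -0.52651491,  0.23041509]), 'ee_rot': array([ 9.78979690e-01,  2.03955286e-01, -1.34925397e-04, -9.94513798e-04]), 'wrist_force': array([-0.17266258,  0.01460124, -0.00758258]), 'moment': array([ 0.0090443 ,  0.04219187, -0.03879874]), 'finger_gap': 0.08535860070922174}
side [[422.1, 0.0, 254.0], [0.0, 422.1, 190.1], [0.0, 0.0, 1.0]] [[-0.9991, -0.0313, 0.0286, 0.4993], [-0.0411, 0.5558, -0.8303, 1.0625], [0.0101, -0.8308, -0.5565, 0.866], [0.0, 0.0, 0.0, 1.0]]
top [[396.6, 0.0, 262.6], [0.0, 396.6, 196.8], [0.0, 0.0, 1.0]] [[0.0202, -0.984, 0.1769, 0.3383], [-0.9998, -0.0202, 0.0018, -0.0025], [0.0018, -0.1769, -0.9842, 1.258], [0.0, 0.0, 0.0, 1.0]]
{'intrinsics': array([[337.73732929,   0.        , 258.32072319],
       [  0.        , 337.73732929, 194.81738912],
       [  0.        ,   0.        ,   1.        ]]), 'T_tool_cam': array([[-2.74028349e-04, -9.63453802e-01, -2.67874403e-01,
         6.79829360e-02],
       [ 9.99999807e-01, -1.14563394e-04, -6.10927197e-04,
         1.61487672e-04],
       [ 5.57911530e-04, -2.67874519e-01,  9.63453648e-01,
        -1.42903779e-01],
       [ 0.00000000e+00,  0.00000000e+00,  0.00000000e+00,
         1.00000000e+00]])}
```

View pics/top0.png

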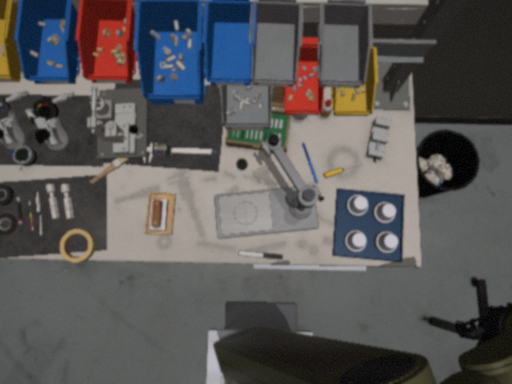

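View pics/side0.png

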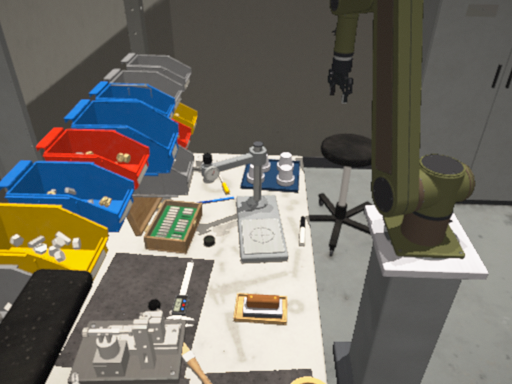

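The top view shows the gauge with its circle at about (245,211), the column at (303,200) and the knob at (271,142). The stone is in its tray at (160,213), and four cups stand in the blue tray at (357,204), (385,212), (355,240) and (387,241). The marker is at (260,254), the loupe at (242,164) and the caliper at (180,151).

```bash
cat > h.py <<'E'
from plant import *
import cv2,numpy as np
from scipy.spatial.transform import Rotation as R
def cam(n,s=None):
    i=camera_info(n);K=i['intrinsics']
    if n!='wrist': return K,i['extrinsics']
    s=s or state();T=np.eye(4);T[:3,:3]=R.from_quat(s['ee_rot']).as_matrix();T[:3,3]=s['tool_pos']
    return K,T@i['T_tool_cam']
def ray(C,px,z):
    K,T=C;px=np.atleast_2d(px).astype(float)
    d=(T[:3,:3]@np.linalg.inv(K)@np.c_[px,np.ones(len(px))].T).T
    return T[:3,3]+d*((z-T[2,3])/d[:,2])[:,None]
def proj(C,P):
    K,T=C;q=(np.atleast_2d(P)-T[:3,3])@T[:3,:3];q=q@K.T
    return q[:,:2]/q[:,2:]
def blobs(m,amin=30):
    m=m.astype(np.uint8)
    c,_=cv2.findContours(m,cv2.RETR_EXTERNAL,cv2.CHAIN_APPROX_NONE)
    return [k for k in c if cv2.contourArea(k)>=amin]
def shot(n,name):
    s=state();C=cam(n,s);f=grab_frame(n)[:,:,::-1].copy();cv2.imwrite(f'pics/{name}.png',f);return f,C
def rel(p,s=None):  # world points -> tool frame mm
    s=s or state();return 1000*R.from_quat(s['ee_rot']).inv().apply(np.atleast_2d(p)-s['tool_pos'])
E
python3 - <<'E'
from h import *
f=cv2.imread('pics/top0.png');C=cam('top');g=cv2.imread('pics/side0.png');D=cam('side')
print('circle',ray(C,[245,211],.026),'col top',ray(C,[305,199],.252),'knob?',ray(C,[271,142],.25))
print('cups',ray(C,[[357,204],[385,212],[355,240],[387,241]],.066))
print('tray',ray(C,[[149,194],[174,195],[171,235],[146,233]],.014),ray(C,[160,213],.05))
print('land',ray(C,[[215,195],[218,237],[318,229],[313,187]],.015))
print('side circ',ray(D,[263,234],.026),'stone',ray(D,[261,300],.052),'col',ray(D,[258,147],.252), 'knob',ray(D,[207,160],.25))
big=np.hstack([cv2.resize(f[130:270,200:330],None,fx=3,fy=3,interpolation=2),cv2.resize(f[130:270,130:260],None,fx=3,fy=3,interpolation=2)])
cv2.imwrite('pics/crop0.png',big)
E
```

```text
circle [[0.51317311 0.0539763  0.026     ]] col top [[ 0.51543759 -0.10997776  0.252     ]] knob? [[ 0.66718162 -0.01995035  0.25      ]]
cups [[ 0.53599109 -0.28821754  0.066     ]
 [ 0.51313361 -0.37266899  0.066     ]
 [ 0.42655464 -0.27983223  0.066     ]
 [ 0.42551909 -0.37564818  0.066     ]]
tray [[0.56332008 0.36215184 0.014     ]
 [0.56171894 0.28227427 0.014     ]
 [0.43428883 0.28405769 0.014     ]
 [0.43894668 0.3627378  0.014     ]] [[0.49822215 0.31364079 0.05      ]]
land [[ 0.56422407  0.15148745  0.015     ]
 [ 0.43096506  0.13657709  0.015     ]
 [ 0.46240222 -0.17623461  0.015     ]
 [ 0.59667824 -0.16084043  0.015     ]]
side circ [[0.50454263 0.05188842 0.026     ]] stone [[0.50335338 0.33958701 0.052     ]] col [[ 0.52831346 -0.09260783  0.252     ]] knob [[ 0.67480512 -0.00677075  0.25      ]]
```

View pics/crop0.png

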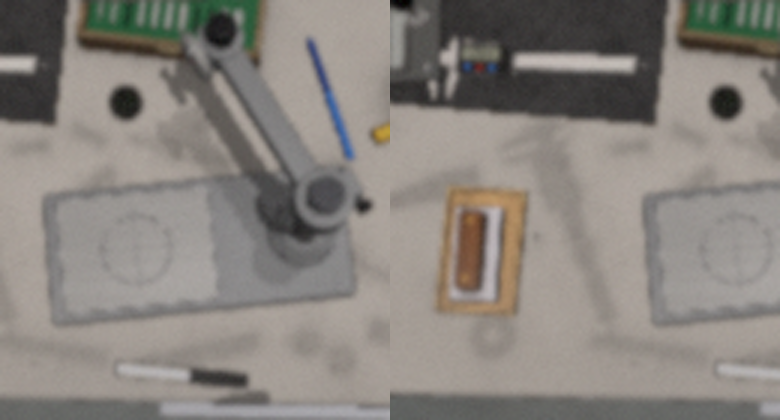

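Call:
apply_moves --increments '[{"tx": 60,"ty": -40,"tz": -50,"rz": 0},{"tx": 115,"ty": -70,"tz": -90,"rz": 0.05},{"tx": 170,"ty": -105,"tz": -130,"rz": 0.1},{"tx": 225,"ty": -140,"tz": -130,"rz": 0.2},{"tx": 280,"ty": -175,"tz": -130,"rz": 0.3},{"tx": 305,"ty": -232,"tz": -130,"rz": 0.41},{"tx": 330,"ty": -288,"tz": -130,"rz": 0.41},{"tx": 355,"ty": -344,"tz": -130,"rz": 0.41},{"tx": 380,"ty": -400,"tz": -130,"rz": 0.41},{"tx": 404,"ty": -453,"tz": -130,"rz": 0.41}]'

```text
invalid input
```

Call:
apply_moves --increments '[{"claw": 0,"tx": 60,"ty": -40,"tz": -50,"rx": 0,"ry": 0,"rz": 0},{"claw": 0,"tx": 115,"ty": -70,"tz": -90,"rx": 0,"ry": 0,"rz": 0.05},{"claw": 0,"tx": 170,"ty": -105,"tz": -130,"rx": 0,"ry": 0,"rz": 0.1},{"claw": 0,"tx": 225,"ty": -140,"tz": -130,"rx": 0,"ry": 0,"rz": 0.2},{"claw": 0,"tx": 280,"ty": -175,"tz": -130,"rx": 0,"ry": 0,"rz": 0.3},{"claw": 0,"tx": 305,"ty": -232,"tz": -130,"rx": 0,"ry": 0,"rz": 0.41},{"claw": 0,"tx": 330,"ty": -288,"tz": -130,"rx": 0,"ry": 0,"rz": 0.41},{"claw": 0,"tx": 355,"ty": -344,"tz": -130,"rx": 0,"ry": 0,"rz": 0.41},{"claw": 0,"tx": 380,"ty": -400,"tz": -130,"rx": 0,"ry": 0,"rz": 0.41},{"claw": 0,"tx": 404,"ty": -453,"tz": -130,"rx": 0,"ry": 0,"rz": 0.41}]'

```text
clock: 1.35
tool_pos: [0.4177, 0.015, 0.361]
ee_rot: [1.0, 0.0, -0.0, -0.001]
wrist_force: [0.3, -1.0, -0.5]
finger_gap: 0.0854
```

Call:
apply_moves --increments '[{"claw": 0,"tx": 40,"ty": -50,"tz": 0,"rx": 0,"ry": 0,"rz": 0},{"claw": 0,"tx": 80,"ty": -95,"tz": 0,"rx": 0,"ry": 0,"rz": 0},{"claw": 0,"tx": 125,"ty": -135,"tz": 0,"rx": 0,"ry": 0,"rz": 0},{"claw": 0,"tx": 130,"ty": -155,"tz": 0,"rx": 0,"ry": 0,"rz": 0},{"claw": 0,"tx": 130,"ty": -155,"tz": 0,"rx": 0,"ry": 0,"rz": 0},{"claw": 0,"tx": 130,"ty": -155,"tz": 0,"rx": 0,"ry": 0,"rz": 0},{"claw": 0,"tx": 130,"ty": -155,"tz": 0,"rx": 0,"ry": 0,"rz": 0},{"claw": 0,"tx": 130,"ty": -155,"tz": 0,"rx": 0,"ry": 0,"rz": 0},{"claw": 0,"tx": 130,"ty": -155,"tz": 0,"rx": 0,"ry": 0,"rz": 0},{"claw": 0,"tx": 130,"ty": -155,"tz": 0,"rx": 0,"ry": 0,"rz": 0}]'

```text
clock: 2.6
tool_pos: [0.5476, 0.1698, 0.3614]
ee_rot: [1.0, 0.0, -0.0, -0.001]
wrist_force: [0.8, 0.5, 0.8]
finger_gap: 0.0853
```

```bash
python3 - <<'E'
from h import *
f,C=shot('wrist','w1');print(state()['tool_pos'])
cv2.imwrite('pics/w1b.png',cv2.resize(f,(768,576)))
E
```

```text
[0.54764443 0.16994076 0.36136572]
```

View pics/w1b.png

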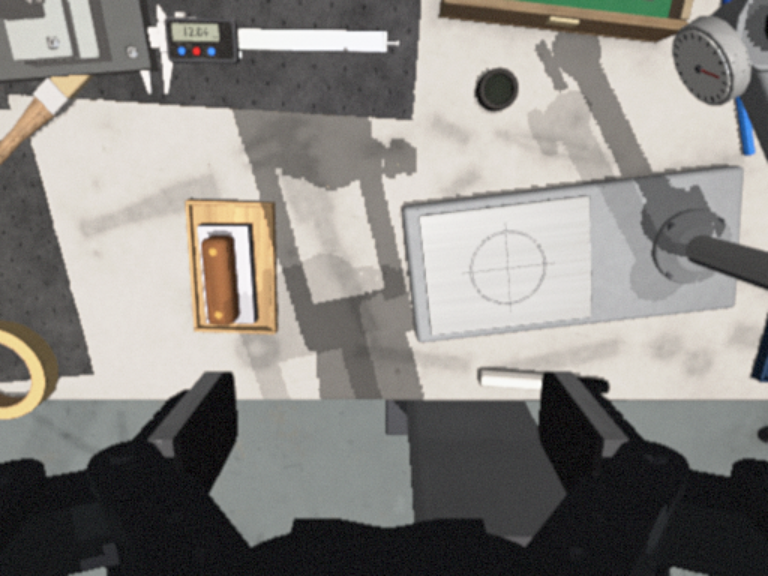

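The wrist view shows the circle at (508,267) in the 1.5x picture and the land corners at (420,215), (590,196), (592,318) and (433,335). The stone handle's screws are at (215,252) and (219,316), inside the wooden tray.

```bash
python3 - <<'E'
from h import *
s=state();C=cam('wrist',s);q=lambda p,z:ray(C,np.array(p)/1.5,z)
f=cv2.imread('pics/w1.png');h=cv2.cvtColor(f,cv2.COLOR_BGR2HSV)
# handle mask
m=(h[:,:,0]<16)&(h[:,:,1]>130)&(h[:,:,2]<170);m[:,:120]=0;m[:,190:]=0
for k in blobs(m,100):
    r=cv2.minAreaRect(k);P=ray(C,cv2.boxPoints(r),.045);print('handle',P.mean(0),np.round(P,4).tolist())
print('screws',q([[215,252],[219,316]],.05+.002))
print('tray',q([[187,200],[274,203],[277,331],[194,332]],.014))
print('plate',q([[198,226],[251,224],[256,323],[204,325]],.02))
L=q([[420,215],[590,196],[592,318],[433,335]],.026);print('land',L,L.mean(0));
print('circle',q([[508,267],[470,270],[546,265],[506,229],[510,305]],.026),'col base',q([[688,248]],.03))
print('base',q([[403,207],[742,168],[736,306],[418,340]],.02))
print('markerends',q([[480,378],[608,387]],.01))
E
```

```text
handle [0.49834094 0.32726716 0.045     ] [[0.5391, 0.3406, 0.045], [0.5415, 0.3138, 0.045], [0.4577, 0.3132, 0.045], [0.455, 0.3414, 0.045]]
screws [[0.52749341 0.32716992 0.052     ]
 [0.46640922 0.32899861 0.052     ]]
tray [[0.57060833 0.36259643 0.014     ]
 [0.56778188 0.27947314 0.014     ]
 [0.43769883 0.2842237  0.014     ]
 [0.43654224 0.36965647 0.014     ]]
plate [[0.54654754 0.35230358 0.02      ]
 [0.54847854 0.30134788 0.02      ]
 [0.44843243 0.30354    0.02      ]
 [0.44625767 0.35631378 0.02      ]]
land [[ 0.55781805  0.14015952  0.026     ]
 [ 0.57544723 -0.01759654  0.026     ]
 [ 0.45599434 -0.03238339  0.026     ]
 [ 0.43792041  0.1250575   0.026     ]] [0.50679501 0.05380927 0.026     ]
circle [[0.50781406 0.05430072 0.026     ]
 [0.50482441 0.09086664 0.026     ]
 [0.50980672 0.01778354 0.026     ]
 [0.5446404  0.05854167 0.026     ]
 [0.46943875 0.04988137 0.026     ]] col base [[ 0.52722609 -0.11400009  0.03      ]]
base [[ 0.56463824  0.15602937  0.02      ]
 [ 0.60056222 -0.15803732  0.02      ]
 [ 0.46670524 -0.17715916  0.02      ]
 [ 0.43026139  0.13964836  0.02      ]]
markerends [[ 0.383443    0.07247283  0.01      ]
 [ 0.37311668 -0.06459586  0.01      ]]
```

Call:
apply_moves --increments '[{"claw": 0,"tx": -20,"ty": -60,"tz": 0,"rx": 0,"ry": 0,"rz": 0.027},{"claw": 0,"tx": -40,"ty": -110,"tz": 30,"rx": 0,"ry": 0,"rz": 0.027},{"claw": 0,"tx": -51,"ty": -150,"tz": 70,"rx": 0,"ry": 0,"rz": 0.027},{"claw": 0,"tx": -51,"ty": -158,"tz": 120,"rx": 0,"ry": 0,"rz": 0.027},{"claw": 0,"tx": -51,"ty": -158,"tz": 170,"rx": 0,"ry": 0,"rz": 0.027},{"claw": 0,"tx": -51,"ty": -158,"tz": 220,"rx": 0,"ry": 0,"rz": 0.027},{"claw": 0,"tx": -51,"ty": -158,"tz": 265,"rx": 0,"ry": 0,"rz": 0.027},{"claw": 0,"tx": -51,"ty": -158,"tz": 295,"rx": 0,"ry": 0,"rz": 0.027},{"claw": 0,"tx": -51,"ty": -158,"tz": 320,"rx": 0,"ry": 0,"rz": 0.027},{"claw": 0,"tx": -51,"ty": -158,"tz": 336,"rx": 0,"ry": 0,"rz": 0.027}]' --squeeze 60

```text
clock: 3.9
tool_pos: [0.4961, 0.3284, 0.0242]
ee_rot: [1.0, -0.013, -0.001, -0.001]
wrist_force: [-0.1, -0.3, -0.5]
finger_gap: 0.0856
```

Call:
apply_moves --increments '[{"claw": 60,"tx": 0,"ty": 0,"tz": 0,"rx": 0,"ry": 0,"rz": 0},{"claw": 120,"tx": 0,"ty": 0,"tz": 0,"rx": 0,"ry": 0,"rz": 0},{"claw": 160,"tx": 0,"ty": 0,"tz": 0,"rx": 0,"ry": 0,"rz": 0},{"claw": 255,"tx": 0,"ty": 0,"tz": 0,"rx": 0,"ry": 0,"rz": 0},{"claw": 255,"tx": 0,"ty": 0,"tz": 0,"rx": 0,"ry": 0,"rz": 0},{"claw": 255,"tx": 0,"ty": 0,"tz": 0,"rx": 0,"ry": 0,"rz": 0},{"claw": 255,"tx": 0,"ty": 0,"tz": 0,"rx": 0,"ry": 0,"rz": 0},{"claw": 255,"tx": 0,"ty": 0,"tz": 0,"rx": 0,"ry": 0,"rz": 0},{"claw": 255,"tx": 0,"ty": 0,"tz": 0,"rx": 0,"ry": 0,"rz": 0},{"claw": 255,"tx": 0,"ty": 0,"tz": 0,"rx": 0,"ry": 0,"rz": 0}]'

```text
clock: 5.15
tool_pos: [0.497, 0.329, 0.0256]
ee_rot: [1.0, -0.013, 0.0, -0.001]
wrist_force: [0.1, -0.2, 6.6]
finger_gap: 0.0253
```

Call:
apply_moves --increments '[{"claw": 255,"tx": 0,"ty": 0,"tz": -25,"rx": 0,"ry": 0,"rz": 0},{"claw": 255,"tx": 0,"ty": 0,"tz": -60,"rx": 0,"ry": 0,"rz": 0},{"claw": 255,"tx": 3,"ty": 30,"tz": -85,"rx": 0,"ry": 0,"rz": -0.03},{"claw": 255,"tx": 6,"ty": 80,"tz": -85,"rx": 0,"ry": 0,"rz": -0.06},{"claw": 255,"tx": 10,"ty": 130,"tz": -85,"rx": 0,"ry": 0,"rz": -0.09},{"claw": 255,"tx": 14,"ty": 185,"tz": -85,"rx": 0,"ry": 0,"rz": -0.12},{"claw": 255,"tx": 18,"ty": 240,"tz": -85,"rx": 0,"ry": 0,"rz": -0.141},{"claw": 255,"tx": 22,"ty": 290,"tz": -85,"rx": 0,"ry": 0,"rz": -0.141},{"claw": 255,"tx": 25,"ty": 320,"tz": -85,"rx": 0,"ry": 0,"rz": -0.141},{"claw": 255,"tx": 25,"ty": 329,"tz": -85,"rx": 0,"ry": 0,"rz": -0.141}]'

```text
clock: 6.4
tool_pos: [0.5127, -0.0025, 0.1095]
ee_rot: [0.998, 0.056, -0.0, -0.001]
wrist_force: [-0.1, 0.7, -3.6]
finger_gap: 0.025
```

```bash
python3 - <<'E'
from h import *
f,C=shot('wrist','w2');g,D=shot('side','s2');print(state()['wrist_force'],state()['tool_pos'])
cv2.imwrite('pics/c2.png',np.hstack([f[0:384,60:460],cv2.resize(g[130:322,160:360],None,fx=2,fy=2)]))
E
```

```text
[-0.35398295 -0.32349351 -2.95281714] [ 0.51257319 -0.00124345  0.10949103]
```

View pics/c2.png

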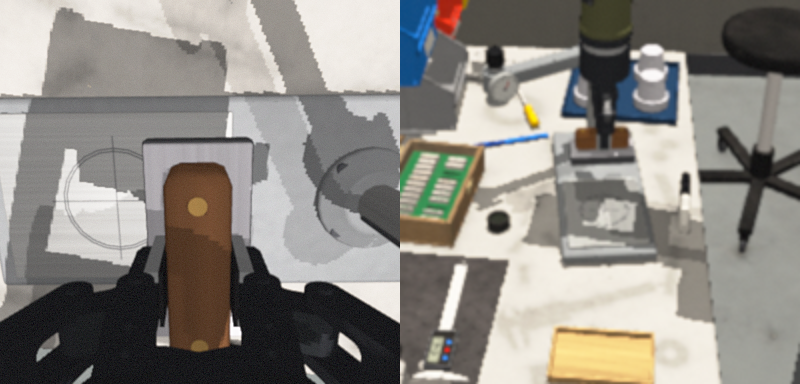

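Stone is held square to the land; screws at wrist px (257,206) and (259,346).

```bash
python3 - <<'E'
from h import *
s=state();C=cam('wrist',s)
P=ray(C,[[257,206],[259,346]],s['tool_pos'][2]-.0216+.050);print(P,P.mean(0),rel(P,s))
Q=ray(C,[[204,140],[313,139]],s['tool_pos'][2]-.0216+.018);print(rel(Q,s))
print(R.from_quat(s['ee_rot']).as_matrix().round(4))
E
```

```text
[[ 0.54437997  0.00272133  0.13789103]
 [ 0.48587355 -0.00462598  0.13789103]] [ 0.51512676 -0.00095232  0.13789103] [[ 32.044506    -0.44580028 -28.40601336]
 [-26.91697929   0.28013434 -28.39489271]]
[[ 51.77418272 -23.39821593   3.6547723 ]
 [ 52.20573481  23.53692101   3.52162294]]
[[ 9.937e-01  1.124e-01 -5.000e-04]
 [ 1.124e-01 -9.937e-01  2.800e-03]
 [-2.000e-04 -2.800e-03 -1.000e+00]]
```

Call:
apply_moves --increments '[{"claw": 255,"tx": -1,"ty": 0,"tz": 15,"rx": 0,"ry": 0,"rz": 0},{"claw": 255,"tx": -1,"ty": 0,"tz": 35,"rx": 0,"ry": 0,"rz": 0},{"claw": 255,"tx": -1,"ty": 0,"tz": 50,"rx": 0,"ry": 0,"rz": 0},{"claw": 255,"tx": -1,"ty": 0,"tz": 55,"rx": 0,"ry": 0,"rz": 0},{"claw": 255,"tx": -1,"ty": 0,"tz": 57,"rx": 0,"ry": 0,"rz": 0},{"claw": 255,"tx": -1,"ty": 0,"tz": 58,"rx": 0,"ry": 0,"rz": 0},{"claw": 255,"tx": -1,"ty": 0,"tz": 58.5,"rx": 0,"ry": 0,"rz": 0},{"claw": 255,"tx": -1,"ty": 0,"tz": 59,"rx": 0,"ry": 0,"rz": 0},{"claw": 255,"tx": -1,"ty": 0,"tz": 59.5,"rx": 0,"ry": 0,"rz": 0},{"claw": 255,"tx": -1,"ty": 0,"tz": 60,"rx": 0,"ry": 0,"rz": 0}]'

```text
clock: 7.75
tool_pos: [0.5116, -0.0012, 0.0496]
ee_rot: [0.998, 0.056, -0.0, -0.001]
wrist_force: [0.3, 0.4, -2.5]
finger_gap: 0.0249
```

Not yet in contact. I'll continue in fine steps.

Call:
apply_moves --increments '[{"claw": 255,"tx": 0,"ty": 0,"tz": 0.5,"rx": 0,"ry": 0,"rz": 0},{"claw": 255,"tx": 0,"ty": 0,"tz": 0.8,"rx": 0,"ry": 0,"rz": 0},{"claw": 255,"tx": 0,"ty": 0,"tz": 1.1,"rx": 0,"ry": 0,"rz": 0},{"claw": 255,"tx": 0,"ty": 0,"tz": 1.4,"rx": 0,"ry": 0,"rz": 0},{"claw": 255,"tx": 0,"ty": 0,"tz": 1.7,"rx": 0,"ry": 0,"rz": 0},{"claw": 255,"tx": 0,"ty": 0,"tz": 2.0,"rx": 0,"ry": 0,"rz": 0},{"claw": 255,"tx": 0,"ty": 0,"tz": 2.2,"rx": 0,"ry": 0,"rz": 0},{"claw": 255,"tx": 0,"ty": 0,"tz": 2.4,"rx": 0,"ry": 0,"rz": 0},{"claw": 255,"tx": 0,"ty": 0,"tz": 2.5,"rx": 0,"ry": 0,"rz": 0},{"claw": 255,"tx": 0,"ty": 0,"tz": 2.5,"rx": 0,"ry": 0,"rz": 0}]'

```text
clock: 9.0
tool_pos: [0.5116, -0.0012, 0.0476]
ee_rot: [0.998, 0.056, 0.0, -0.001]
wrist_force: [-1.2, 0.3, 5.1]
finger_gap: 0.025
```

Call:
apply_moves --increments '[{"claw": 255,"tx": 0,"ty": -3,"tz": 0.6,"rx": 0,"ry": 0,"rz": 0},{"claw": 255,"tx": 0,"ty": -7,"tz": 0.6,"rx": 0,"ry": 0,"rz": 0},{"claw": 255,"tx": 0,"ty": -11,"tz": 0.65,"rx": 0,"ry": 0,"rz": 0},{"claw": 255,"tx": 0,"ty": -15,"tz": 0.65,"rx": 0,"ry": 0,"rz": 0},{"claw": 255,"tx": 0,"ty": -19,"tz": 0.65,"rx": 0,"ry": 0,"rz": 0},{"claw": 255,"tx": 0,"ty": -23,"tz": 0.7,"rx": 0,"ry": 0,"rz": 0},{"claw": 255,"tx": 0,"ty": -27,"tz": 0.7,"rx": 0,"ry": 0,"rz": 0},{"claw": 255,"tx": 0,"ty": -31,"tz": 0.7,"rx": 0,"ry": 0,"rz": 0},{"claw": 255,"tx": 0,"ty": -35,"tz": 0.7,"rx": 0,"ry": 0,"rz": 0},{"claw": 255,"tx": 0,"ty": -38,"tz": 0.7,"rx": 0,"ry": 0,"rz": 0}]'

```text
clock: 10.25
tool_pos: [0.5087, 0.0363, 0.0476]
ee_rot: [0.998, 0.057, 0.001, -0.001]
wrist_force: [0.3, -4.6, 5.9]
finger_gap: 0.0245
```

Call:
apply_moves --increments '[{"claw": 255,"tx": 0,"ty": -4,"tz": 0.6,"rx": 0,"ry": 0,"rz": 0},{"claw": 255,"tx": 0,"ty": -8,"tz": 0.6,"rx": 0,"ry": 0,"rz": 0},{"claw": 255,"tx": 0,"ty": -12,"tz": 0.65,"rx": 0,"ry": 0,"rz": 0},{"claw": 255,"tx": 0,"ty": -16,"tz": 0.65,"rx": 0,"ry": 0,"rz": 0},{"claw": 255,"tx": 0,"ty": -20,"tz": 0.65,"rx": 0,"ry": 0,"rz": 0},{"claw": 255,"tx": 0,"ty": -24,"tz": 0.7,"rx": 0,"ry": 0,"rz": 0},{"claw": 255,"tx": 0,"ty": -28,"tz": 0.7,"rx": 0,"ry": 0,"rz": 0},{"claw": 255,"tx": 0,"ty": -32,"tz": 0.7,"rx": 0,"ry": 0,"rz": 0},{"claw": 255,"tx": 0,"ty": -36,"tz": 0.7,"rx": 0,"ry": 0,"rz": 0},{"claw": 255,"tx": 0,"ty": -39,"tz": 0.7,"rx": 0,"ry": 0,"rz": 0}]'

```text
clock: 11.5
tool_pos: [0.5057, 0.0749, 0.0476]
ee_rot: [0.998, 0.057, 0.003, -0.0]
wrist_force: [0.1, -5.0, 6.6]
finger_gap: 0.025
```

Call:
apply_moves --increments '[{"claw": 255,"tx": 0,"ty": -4,"tz": 0.6,"rx": 0,"ry": 0,"rz": 0},{"claw": 255,"tx": 0,"ty": -8,"tz": 0.6,"rx": 0,"ry": 0,"rz": 0},{"claw": 255,"tx": 0,"ty": -12,"tz": 0.65,"rx": 0,"ry": 0,"rz": 0},{"claw": 255,"tx": 0,"ty": -16,"tz": 0.65,"rx": 0,"ry": 0,"rz": 0},{"claw": 255,"tx": 0,"ty": -20,"tz": 0.65,"rx": 0,"ry": 0,"rz": 0},{"claw": 255,"tx": 0,"ty": -24,"tz": 0.7,"rx": 0,"ry": 0,"rz": 0},{"claw": 255,"tx": 0,"ty": -28,"tz": 0.7,"rx": 0,"ry": 0,"rz": 0},{"claw": 255,"tx": 0,"ty": -32,"tz": 0.7,"rx": 0,"ry": 0,"rz": 0},{"claw": 255,"tx": 0,"ty": -34,"tz": 0.7,"rx": 0,"ry": 0,"rz": 0},{"claw": 255,"tx": 0,"ty": -34,"tz": 0.7,"rx": 0,"ry": 0,"rz": 0}]'

```text
clock: 12.75
tool_pos: [0.5032, 0.1087, 0.0476]
ee_rot: [0.998, 0.057, 0.004, -0.0]
wrist_force: [1.2, -4.3, 7.7]
finger_gap: 0.0248
```

Call:
apply_moves --increments '[{"claw": 255,"tx": 0,"ty": 0,"tz": -20,"rx": 0,"ry": 0,"rz": 0},{"claw": 255,"tx": 2,"ty": -20,"tz": -40,"rx": 0,"ry": 0,"rz": 0.03},{"claw": 255,"tx": 6,"ty": -60,"tz": -45,"rx": 0,"ry": 0,"rz": 0.06},{"claw": 255,"tx": 10,"ty": -105,"tz": -45,"rx": 0,"ry": 0,"rz": 0.1},{"claw": 255,"tx": 14,"ty": -150,"tz": -45,"rx": 0,"ry": 0,"rz": 0.149},{"claw": 255,"tx": 19,"ty": -190,"tz": -45,"rx": 0,"ry": 0,"rz": 0.149},{"claw": 255,"tx": 22,"ty": -212,"tz": -45,"rx": 0,"ry": 0,"rz": 0.149},{"claw": 255,"tx": 22,"ty": -215,"tz": -40,"rx": 0,"ry": 0,"rz": 0.149},{"claw": 255,"tx": 22,"ty": -215,"tz": -25,"rx": 0,"ry": 0,"rz": 0.149},{"claw": 255,"tx": 22,"ty": -215,"tz": -15,"rx": 0,"ry": 0,"rz": 0.149}]'

```text
clock: 14.0
tool_pos: [0.4992, 0.3229, 0.061]
ee_rot: [1.0, -0.018, 0.003, 0.001]
wrist_force: [-0.6, 0.1, -3.5]
finger_gap: 0.0247
```

Call:
apply_moves --increments '[{"claw": 255,"tx": 1,"ty": -1,"tz": 10,"rx": 0,"ry": 0,"rz": 0},{"claw": 255,"tx": 1,"ty": -1,"tz": 20,"rx": 0,"ry": 0,"rz": 0},{"claw": 255,"tx": 1,"ty": -1,"tz": 28,"rx": 0,"ry": 0,"rz": 0},{"claw": 255,"tx": 1,"ty": -1,"tz": 32,"rx": 0,"ry": 0,"rz": 0},{"claw": 255,"tx": 1,"ty": -1,"tz": 34,"rx": 0,"ry": 0,"rz": 0},{"claw": 255,"tx": 1,"ty": -1,"tz": 35,"rx": 0,"ry": 0,"rz": 0},{"claw": 255,"tx": 1,"ty": -1,"tz": 35.3,"rx": 0,"ry": 0,"rz": 0},{"claw": 190,"tx": 1,"ty": -1,"tz": 35,"rx": 0,"ry": 0,"rz": 0},{"claw": 130,"tx": 1,"ty": -1,"tz": 35,"rx": 0,"ry": 0,"rz": 0},{"claw": 60,"tx": 1,"ty": -1,"tz": 35,"rx": 0,"ry": 0,"rz": 0}]'

```text
clock: 15.25
tool_pos: [0.501, 0.3241, 0.0266]
ee_rot: [1.0, -0.018, 0.003, 0.0]
wrist_force: [-0.2, 0.3, 0.1]
finger_gap: 0.0587
```

Call:
apply_moves --increments '[{"claw": 0,"tx": 0,"ty": 0,"tz": -50,"rx": 0,"ry": 0,"rz": 0},{"claw": 0,"tx": 0,"ty": 0,"tz": -110,"rx": 0,"ry": 0,"rz": 0},{"claw": 0,"tx": 0,"ty": 10,"tz": -170,"rx": 0,"ry": 0,"rz": 0},{"claw": 0,"tx": 0,"ty": 30,"tz": -225,"rx": 0,"ry": 0,"rz": 0},{"claw": 0,"tx": 0,"ty": 60,"tz": -275,"rx": 0,"ry": 0,"rz": 0},{"claw": 0,"tx": 0,"ty": 100,"tz": -320,"rx": 0,"ry": 0,"rz": 0},{"claw": 0,"tx": 0,"ty": 150,"tz": -345,"rx": 0,"ry": 0,"rz": 0},{"claw": 0,"tx": 10,"ty": 205,"tz": -345,"rx": 0,"ry": 0,"rz": 0},{"claw": 0,"tx": 20,"ty": 260,"tz": -345,"rx": 0,"ry": 0,"rz": 0},{"claw": 0,"tx": 30,"ty": 315,"tz": -345,"rx": 0,"ry": 0,"rz": 0}]'

```text
clock: 16.5
tool_pos: [0.5175, 0.0067, 0.3726]
ee_rot: [1.0, -0.017, 0.004, 0.0]
wrist_force: [0.5, -0.3, -0.1]
finger_gap: 0.0854
```

Call:
apply_moves --increments '[{"claw": 0,"tx": 10,"ty": 55,"tz": 0,"rx": 0,"ry": 0,"rz": 0},{"claw": 0,"tx": 20,"ty": 110,"tz": 0,"rx": 0,"ry": 0,"rz": 0},{"claw": 0,"tx": 30,"ty": 165,"tz": 0,"rx": 0,"ry": 0,"rz": 0},{"claw": 0,"tx": 40,"ty": 220,"tz": 0,"rx": 0,"ry": 0,"rz": 0},{"claw": 0,"tx": 40,"ty": 265,"tz": 0,"rx": 0,"ry": 0,"rz": 0},{"claw": 0,"tx": 40,"ty": 265,"tz": 0,"rx": 0,"ry": 0,"rz": 0},{"claw": 0,"tx": 40,"ty": 265,"tz": 0,"rx": 0,"ry": 0,"rz": 0},{"claw": 0,"tx": 40,"ty": 265,"tz": 0,"rx": 0,"ry": 0,"rz": 0},{"claw": 0,"tx": 40,"ty": 265,"tz": 0,"rx": 0,"ry": 0,"rz": 0},{"claw": 0,"tx": 40,"ty": 265,"tz": 0,"rx": 0,"ry": 0,"rz": 0}]'

```text
clock: 17.75
tool_pos: [0.5483, -0.2586, 0.3733]
ee_rot: [1.0, -0.017, 0.004, 0.0]
wrist_force: [0.3, -0.3, -0.0]
finger_gap: 0.0854
```

```bash
python3 - <<'E'
from h import *
s=state();print(s['tool_pos'],s['ee_rot'],s['joint_positions'].round(2))
f,C=shot('wrist','w3');g,D=shot('side','s3');t,E=shot('top','t3')
cv2.imwrite('pics/c3.png',np.hstack([f[:300],cv2.resize(g[270:345,205:305],(300,225))if 0 else cv2.resize(g[200:340,180:310],(279,300))]))
print(R.from_quat(s['ee_rot']).as_matrix().round(4))
E
```

```text
[ 0.54828879 -0.25860177  0.37334791] [ 9.99848596e-01 -1.68528815e-02  4.32058447e-03  3.12668690e-04] [-0.51  0.28  1.2   0.    1.66  1.09]
[[ 9.994e-01 -3.370e-02  8.600e-03]
 [-3.370e-02 -9.994e-01 -8.000e-04]
 [ 8.700e-03  5.000e-04 -1.000e+00]]
```

View pics/c3.png

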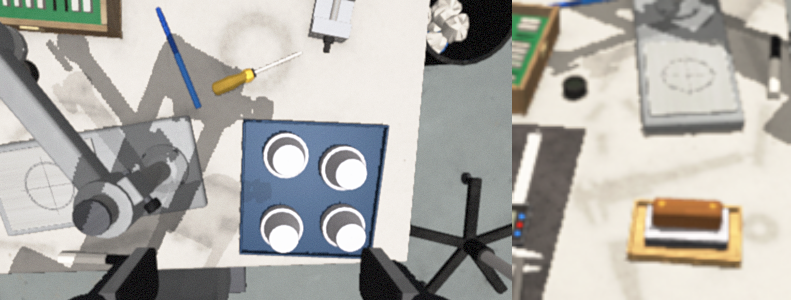

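The stone lies in its tray. Cup tops in the wrist view are at about (288,161), (349,172), (284,238) and (350,238).

```bash
python3 - <<'E'
from h import *
s=state();C=cam('wrist',s);f=cv2.imread('pics/w3.png')
g=cv2.cvtColor(f,cv2.COLOR_BGR2GRAY)
for (x,y) in [(288,161),(349,172),(284,238),(350,238)]:
    print('top val',g[y,x],end=' ')
    m=np.zeros_like(g);m[y-30:y+31,x-30:x+31]=(g[y-30:y+31,x-30:x+31]>225)
    n,l,st,ce=cv2.connectedComponentsWithStats(m);k=l[y,x]
    if k: 
        mm=cv2.morphologyEx((l==k).astype(np.uint8),cv2.MORPH_OPEN,np.ones((7,7)))
        c=max(blobs(mm,20),key=cv2.contourArea);(cx,cy),r=cv2.minEnclosingCircle(c)
        print((cx,cy),r,ray(C,(cx,cy),.066).round(4))
    # full silhouette vs blue: skirt circle at rim ~z=.024
print(ray(C,[[243,120],[388,125],[376,258],[239,252]],.014).round(4))
# top camera
t=cv2.imread('pics/top0.png');D=cam('top');print(ray(D,[[357,203],[386,210.5],[356,239],[387.5,240]],.066).round(4))
b=cv2.cvtColor(f,cv2.COLOR_BGR2HSV);nb=~((b[:,:,0]>95)&(b[:,:,0]<125)&(b[:,:,1]>90));m=np.zeros_like(g);m[126:252,244:376]=nb[126:252,244:376]
m=cv2.morphologyEx(m,cv2.MORPH_OPEN,np.ones((5,5)))
for c in blobs(m,200):
    (cx,cy),r=cv2.minEnclosingCircle(c);print('sil',cx,cy,r,cv2.boundingRect(c))
E
```

```text
top val 252 (288.5, 161.91378784179688) 16.847755432128906 [[ 0.5382 -0.2994  0.066 ]]
top val 253 (351.726806640625, 174.44845581054688) 16.118457794189453 [[ 0.518  -0.3851  0.066 ]]
top val 253 (283.5, 238.5) 14.23034954071045 [[ 0.4278 -0.291   0.066 ]]
top val 252 (350.75, 237.625) 14.429346084594727 [[ 0.4258 -0.3871  0.066 ]]
[[ 0.5931 -0.2383  0.014 ]
 [ 0.5787 -0.4496  0.014 ]
 [ 0.367  -0.4439  0.014 ]
 [ 0.3853 -0.2222  0.014 ]]
[[ 0.5391 -0.2883  0.066 ]
 [ 0.5178 -0.3759  0.066 ]
 [ 0.4296 -0.2829  0.066 ]
 [ 0.4285 -0.3773  0.066 ]]
sil 282.5 228.0 24.520498275756836 (260, 205, 44, 47)
sil 344.0 228.0 26.24890899658203 (320, 204, 46, 48)
sil 343.0 168.5 25.303260803222656 (319, 145, 49, 47)
sil 285.6018371582031 154.9270477294922 24.39961814880371 (262, 132, 48, 47)
```

```bash
python3 - <<'E'
from h import *
s=state();C=cam('wrist',s)
print(ray(C,[[283,228.5],[343,228],[343.2,168.5],[285.8,155.2]],.024).round(4))
g=cv2.imread('pics/s3.png');t=cv2.imread('pics/t3.png')
cv2.imwrite('pics/c4.png',np.hstack([cv2.resize(g[140:200,230:310],None,fx=5,fy=5),cv2.resize(t[180:260,320:410],(400,300))]))
E
```

```text
[[ 0.427  -0.2932  0.024 ]
 [ 0.4246 -0.3862  0.024 ]
 [ 0.5184 -0.3837  0.024 ]
 [ 0.5411 -0.2991  0.024 ]]
```

View pics/c4.png

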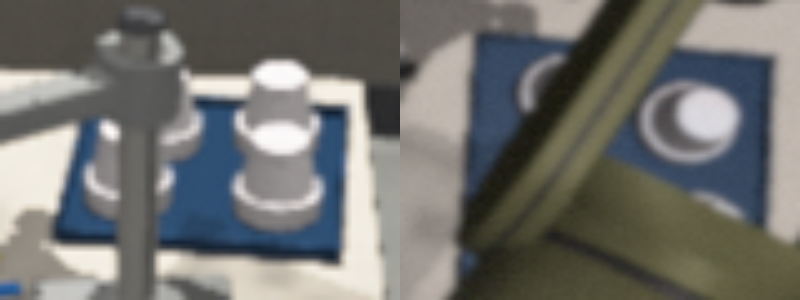

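```bash
cat >> h.py <<'E'
def plan(wps,yaw=.785):
    s=state();Q=R.from_quat(s['ee_rot'])
    c,n=np.cos(yaw),np.sin(yaw);T=R.from_matrix([[c,n,0],[n,-c,0],[0,0,-1]])
    print('rv',(Q.inv()*T).as_rotvec().round(3))
    for w in wps: print(w,rel(w,s)[0].round(1))
E
python3 - <<'E'
from h import *
plan([(.4275,-.292,.2),(.4275,-.292,.12),(.4275,-.292,.0)])
E
```

```text
rv [ 0.004 -0.008 -0.819]
(0.4275, -0.292, 0.2) [-120.9   37.   172.1]
(0.4275, -0.292, 0.12) [-121.6   36.9  252.1]
(0.4275, -0.292, 0.0) [-122.6   36.9  372.1]
```

Call:
apply_moves --increments '[{"claw": 0,"tx": -30,"ty": 10,"tz": 30,"rx": 0,"ry": 0,"rz": -0.15},{"claw": 0,"tx": -60,"ty": 20,"tz": 70,"rx": 0,"ry": 0,"rz": -0.3},{"claw": 0,"tx": -90,"ty": 30,"tz": 110,"rx": 0,"ry": 0,"rz": -0.45},{"claw": 0,"tx": -115,"ty": 37,"tz": 150,"rx": 0.002,"ry": -0.004,"rz": -0.6},{"claw": 0,"tx": -121.3,"ty": 37,"tz": 190,"rx": 0.004,"ry": -0.008,"rz": -0.75},{"claw": 0,"tx": -121.5,"ty": 37,"tz": 215,"rx": 0.004,"ry": -0.008,"rz": -0.819},{"claw": 0,"tx": -121.6,"ty": 37,"tz": 232,"rx": 0.004,"ry": -0.008,"rz": -0.819},{"claw": 0,"tx": -121.6,"ty": 37,"tz": 242,"rx": 0.004,"ry": -0.008,"rz": -0.819},{"claw": 0,"tx": -121.6,"ty": 37,"tz": 242,"rx": 0.004,"ry": -0.008,"rz": -0.819},{"claw": 0,"tx": -121.6,"ty": 37,"tz": 242,"rx": 0.004,"ry": -0.008,"rz": -0.819}]' --squeeze 30

```text
clock: 19.15
tool_pos: [0.428, -0.2924, 0.1308]
ee_rot: [0.924, 0.382, 0.0, 0.001]
wrist_force: [0.0, 0.1, 0.8]
finger_gap: 0.0851
```

```bash
python3 - <<'E'
from h import *
s=state();print(s['tool_pos'],s['ee_rot'].round(4))
f,C=shot('wrist','w4')
for p in [(.4275,-.292),(.4252,-.3865),(.518,-.3845),(.5395,-.299)]:
    for z,r in((.066,.021),(.004,.033)):
        q=np.array([[p[0]+r*np.cos(a),p[1]+r*np.sin(a),z] for a in np.linspace(0,6.28,60)])
        cv2.polylines(f,[np.int32(proj(C,q))],True,(0,0,255) if z>.03 else (0,255,0),1)
cv2.imwrite('pics/c5.png',f)
E
```

```text
[ 0.42802225 -0.2924363   0.13083915] [9.240e-01 3.823e-01 2.000e-04 5.000e-04]
```

View pics/c5.png

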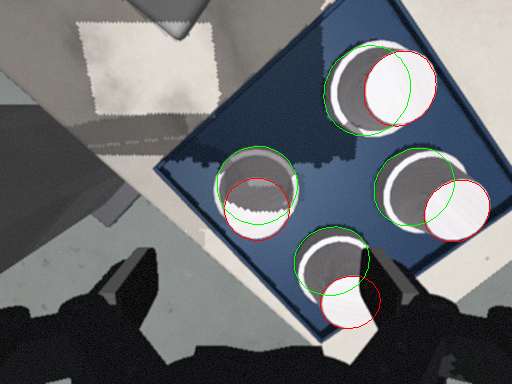

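Call:
apply_moves --increments '[{"claw": 0,"tx": 0,"ty": 0,"tz": 35,"rx": 0,"ry": 0,"rz": 0},{"claw": 0,"tx": 0,"ty": 0,"tz": 75,"rx": 0,"ry": 0,"rz": 0},{"claw": 0,"tx": 0,"ty": 0,"tz": 105,"rx": 0,"ry": 0,"rz": 0},{"claw": 0,"tx": 0,"ty": 0,"tz": 122,"rx": 0,"ry": 0,"rz": 0},{"claw": 0,"tx": 0,"ty": 0,"tz": 131,"rx": 0,"ry": 0,"rz": 0},{"claw": 30,"tx": 0,"ty": 0,"tz": 131,"rx": 0,"ry": 0,"rz": 0},{"claw": 60,"tx": 0,"ty": 0,"tz": 131,"rx": 0,"ry": 0,"rz": 0},{"claw": 120,"tx": 0,"ty": 0,"tz": 131,"rx": 0,"ry": 0,"rz": 0},{"claw": 255,"tx": 0,"ty": 0,"tz": 131,"rx": 0,"ry": 0,"rz": 0},{"claw": 255,"tx": 0,"ty": 0,"tz": 131,"rx": 0,"ry": 0,"rz": 0}]'

```text
clock: 20.45
tool_pos: [0.4287, -0.293, 0.0011]
ee_rot: [0.924, 0.382, 0.001, 0.001]
wrist_force: [-0.7, 1.0, 6.9]
finger_gap: 0.0643
```

```bash
python3 - <<'E'
from h import *
plan([(.43,-.29,.18),(.41,-.2,.18),(.41,-.05,.18),(.505,.05,.18),(.5072,.054,.05),(.5072,.054,.023)])
E
```

```text
rv [ 0.003 -0.    -0.   ]
(0.43, -0.29, 0.18) [   3.1   -0.6 -178.9]
(0.41, -0.2, 0.18) [  52.5  -78.4 -179.1]
(0.41, -0.05, 0.18) [ 158.5 -184.6 -179.4]
(0.505, 0.05, 0.18) [ 296.4 -188.2 -179.4]
(0.5072, 0.054, 0.05) [ 300.7 -189.9  -49.4]
(0.5072, 0.054, 0.023) [ 300.7 -190.   -22.4]
```

Call:
apply_moves --increments '[{"claw": 255,"tx": 0,"ty": 0,"tz": -25,"rx": 0,"ry": 0,"rz": 0},{"claw": 255,"tx": 0,"ty": 0,"tz": -75,"rx": 0,"ry": 0,"rz": 0},{"claw": 255,"tx": 2,"ty": -1,"tz": -125,"rx": 0,"ry": 0,"rz": 0},{"claw": 255,"tx": 15,"ty": -20,"tz": -165,"rx": 0,"ry": 0,"rz": 0},{"claw": 255,"tx": 40,"ty": -60,"tz": -179,"rx": 0.003,"ry": 0,"rz": 0},{"claw": 255,"tx": 75,"ty": -100,"tz": -179,"rx": 0.003,"ry": 0,"rz": 0},{"claw": 255,"tx": 115,"ty": -140,"tz": -179,"rx": 0.003,"ry": 0,"rz": 0},{"claw": 255,"tx": 150,"ty": -180,"tz": -179,"rx": 0.003,"ry": 0,"rz": 0},{"claw": 255,"tx": 190,"ty": -187,"tz": -179,"rx": 0.003,"ry": 0,"rz": 0},{"claw": 255,"tx": 240,"ty": -188,"tz": -179,"rx": 0.003,"ry": 0,"rz": 0}]'

```text
clock: 21.7
tool_pos: [0.4647, 0.0113, 0.1801]
ee_rot: [0.924, 0.383, 0.0, 0.0]
wrist_force: [-0.8, -0.8, -0.8]
finger_gap: 0.0642
```

```bash
python3 - <<'E'
from h import *
s=state();print(s['wrist_force'])
plan([(.5072,.054,.10),(.5072,.054,.035),(.5072,.054,.023)])
f,C=shot('wrist','w5')
for p in [(0,0)]:
    for z,r in((.062,.021),(.0,.033)):
        q=np.array([[s['tool_pos'][0]+r*np.cos(a),s['tool_pos'][1]+r*np.sin(a),z+.003+s['tool_pos'][2]] for a in np.linspace(0,6.28,60)])
        cv2.polylines(f,[np.int32(proj(C,q))],True,(0,0,255),1)
cv2.imwrite('pics/c6.png',f)
E
```

```text
[-0.77825217 -0.76613134 -0.84414223]
rv [ 0.001 -0.     0.   ]
(0.5072, 0.054, 0.1) [60.1 -0.2 80.1]
(0.5072, 0.054, 0.035) [ 60.1  -0.3 145.1]
(0.5072, 0.054, 0.023) [ 60.1  -0.3 157.1]
```

View pics/c6.png

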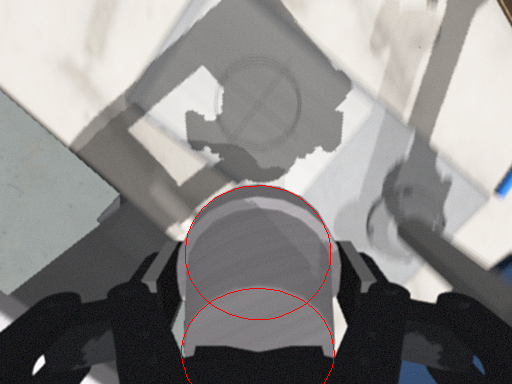

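The cup is held centred in the jaws, and the scribed circle is visible at (259,104).

```bash
python3 - <<'E'
from h import *
s=state();C=cam('wrist',s)
f=cv2.cvtColor(cv2.imread('pics/w5.png'),cv2.COLOR_BGR2GRAY)
print(ray(C,[[259,104],[217,104],[301,104],[259,54],[259,148]],.026).round(4))
E
```

```text
[[0.5195 0.0616 0.026 ]
 [0.4942 0.0869 0.026 ]
 [0.5448 0.0363 0.026 ]
 [0.5476 0.0897 0.026 ]
 [0.493  0.0351 0.026 ]]
```

Call:
apply_moves --increments '[{"claw": 255,"tx": 35,"ty": 0,"tz": 10,"rx": 0,"ry": 0,"rz": 0},{"claw": 255,"tx": 60,"ty": 0,"tz": 50,"rx": 0,"ry": 0,"rz": 0},{"claw": 255,"tx": 60,"ty": 0,"tz": 95,"rx": 0,"ry": 0,"rz": 0},{"claw": 255,"tx": 60,"ty": 0,"tz": 125,"rx": 0,"ry": 0,"rz": 0},{"claw": 255,"tx": 60,"ty": 0,"tz": 145,"rx": 0,"ry": 0,"rz": 0},{"claw": 255,"tx": 60,"ty": 0,"tz": 152,"rx": 0,"ry": 0,"rz": 0},{"claw": 255,"tx": 60,"ty": 0,"tz": 155,"rx": 0,"ry": 0,"rz": 0},{"claw": 255,"tx": 60,"ty": 0,"tz": 156,"rx": 0,"ry": 0,"rz": 0},{"claw": 255,"tx": 60,"ty": 0,"tz": 156.5,"rx": 0,"ry": 0,"rz": 0},{"claw": 255,"tx": 60,"ty": 0,"tz": 157,"rx": 0,"ry": 0,"rz": 0}]'

```text
clock: 23.0
tool_pos: [0.5157, 0.0582, 0.0248]
ee_rot: [0.924, 0.383, 0.005, 0.0]
wrist_force: [0.9, -0.4, -1.2]
finger_gap: 0.0645
```

```bash
python3 - <<'E'
from h import *
print(state()['tool_pos'],np.abs(state()['joint_vel']).max())
plan([(.508,.0547,.0248),(.508,.0547,.0225)])
E
```

```text
[0.51567196 0.05818006 0.02483298] 0.010415155337724245
rv [ 0.004 -0.01   0.001]
(0.508, 0.0547, 0.0248) [-7.9 -3.  -0.1]
(0.508, 0.0547, 0.0225) [-7.9 -3.   2.2]
```

Call:
apply_moves --increments '[{"claw": 255,"tx": -3,"ty": -1,"tz": -2,"rx": 0.004,"ry": -0.01,"rz": 0},{"claw": 255,"tx": -6,"ty": -2,"tz": -2,"rx": 0.004,"ry": -0.01,"rz": 0},{"claw": 255,"tx": -7.9,"ty": -3,"tz": -1,"rx": 0.004,"ry": -0.01,"rz": 0},{"claw": 255,"tx": -7.9,"ty": -3,"tz": 0,"rx": 0.004,"ry": -0.01,"rz": 0},{"claw": 255,"tx": -7.9,"ty": -3,"tz": 1,"rx": 0.004,"ry": -0.01,"rz": 0},{"claw": 255,"tx": -7.9,"ty": -3,"tz": 1.6,"rx": 0.004,"ry": -0.01,"rz": 0},{"claw": 255,"tx": -7.9,"ty": -3,"tz": 2,"rx": 0.004,"ry": -0.01,"rz": 0},{"claw": 60,"tx": -7.9,"ty": -3,"tz": 2,"rx": 0.004,"ry": -0.01,"rz": 0},{"claw": 0,"tx": -7.9,"ty": -3,"tz": 2,"rx": 0.004,"ry": -0.01,"rz": 0},{"claw": 0,"tx": -7.9,"ty": -3,"tz": 2,"rx": 0.004,"ry": -0.01,"rz": 0}]'

```text
clock: 24.25
tool_pos: [0.5081, 0.0547, 0.0227]
ee_rot: [0.924, 0.383, -0.0, 0.0]
wrist_force: [0.1, -0.2, 1.0]
finger_gap: 0.0852
```

```bash
python3 - <<'E'
from h import *
print(state()['tool_pos'])
plan([(.508,.0547,.12),(.45,.0,.25),(.43,-.1,.25)])
E
```

```text
[0.50806657 0.05472815 0.02269666]
rv [0.    0.    0.001]
(0.508, 0.0547, 0.12) [ -0.1   0.  -97.3]
(0.45, 0.0, 0.25) [ -79.8   -2.3 -227.3]
(0.43, -0.1, 0.25) [-164.7   54.3 -227.2]
```

Call:
apply_moves --increments '[{"claw": 0,"tx": 0,"ty": 0,"tz": -45,"rx": 0,"ry": 0,"rz": 0},{"claw": 0,"tx": 0,"ty": 0,"tz": -100,"rx": 0,"ry": 0,"rz": 0},{"claw": 0,"tx": -20,"ty": 0,"tz": -150,"rx": 0,"ry": 0,"rz": 0},{"claw": 0,"tx": -50,"ty": -1,"tz": -195,"rx": 0,"ry": 0,"rz": 0},{"claw": 0,"tx": -75,"ty": -2,"tz": -225,"rx": 0,"ry": 0,"rz": 0},{"claw": 0,"tx": -80,"ty": -2,"tz": -227,"rx": 0,"ry": 0,"rz": 0},{"claw": 0,"tx": -80,"ty": -2,"tz": -227,"rx": 0,"ry": 0,"rz": 0},{"claw": 0,"tx": -80,"ty": -2,"tz": -227,"rx": 0,"ry": 0,"rz": 0},{"claw": 0,"tx": -80,"ty": -2,"tz": -227,"rx": 0,"ry": 0,"rz": 0},{"claw": 0,"tx": -80,"ty": -2,"tz": -227,"rx": 0,"ry": 0,"rz": 0}]'

```text
clock: 25.5
tool_pos: [0.4501, -0.0, 0.2489]
ee_rot: [0.924, 0.383, -0.001, -0.0]
wrist_force: [0.1, -0.3, 0.6]
finger_gap: 0.0854
```

```bash
python3 - <<'E'
from h import *
s=state();print(s['tool_pos'],np.abs(s['joint_vel']).max())
f,C=shot('wrist','w6');O=f.copy()
def circ(p,z,r,c):
    q=np.array([[p[0]+r*np.cos(a),p[1]+r*np.sin(a),z] for a in np.linspace(0,6.28,60)])
    cv2.polylines(f,[np.int32(np.round(proj(C,q)))],True,c,1)
circ((.508,.0547),.088,.021,(0,0,255));circ((.508,.0547),.026,.033,(0,0,255));circ((.508,.0547),.026,.0365,(0,255,0))
cv2.imwrite('pics/c7.png',np.hstack([cv2.resize(f[60:260,160:360],(400,400)),cv2.resize(O[60:260,160:360],(400,400))]))
plan([(.43,-.1,.25),(.5395,-.299,.25),(.5395,-.299,.12),(.5395,-.299,.001)])
E
```

```text
[ 4.50067937e-01 -5.78094604e-06  2.48918417e-01] 0.004094854830807851
rv [-0.001  0.001  0.001]
(0.43, -0.1, 0.25) [-84.9  56.4  -0.9]
(0.5395, -0.299, 0.25) [-148.3  274.5   -0.9]
(0.5395, -0.299, 0.12) [-148.2  274.6  129.1]
(0.5395, -0.299, 0.001) [-148.1  274.7  248.1]
```

View pics/c7.png

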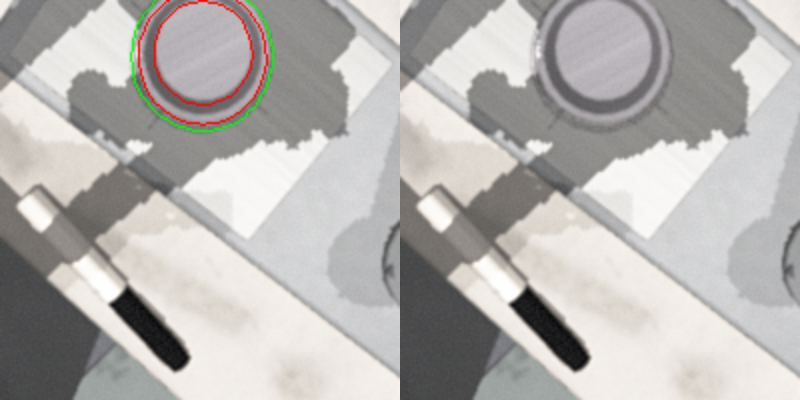

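```bash
python3 - <<'E'
from h import *
plan([(.43,-.1,.29),(.5395,-.299,.25),(.5395,-.299,.12),(.5395,-.299,.003)],.5)
E
```

```text
rv [-0.     0.001  0.286]
(0.43, -0.1, 0.29) [-84.9  56.4 -40.9]
(0.5395, -0.299, 0.25) [-148.3  274.5   -0.9]
(0.5395, -0.299, 0.12) [-148.2  274.6  129.1]
(0.5395, -0.299, 0.003) [-148.1  274.6  246.1]
```

Call:
apply_moves --increments '[{"claw": 0,"tx": -40,"ty": 20,"tz": -35,"rx": 0,"ry": 0,"rz": 0},{"claw": 0,"tx": -80,"ty": 55,"tz": -41,"rx": 0,"ry": 0,"rz": 0},{"claw": 0,"tx": -97,"ty": 105,"tz": -41,"rx": 0,"ry": 0,"rz": 0.07},{"claw": 0,"tx": -114,"ty": 155,"tz": -41,"rx": 0,"ry": 0,"rz": 0.14},{"claw": 0,"tx": -130,"ty": 210,"tz": -30,"rx": 0,"ry": 0,"rz": 0.21},{"claw": 0,"tx": -144,"ty": 260,"tz": -10,"rx": 0,"ry": 0,"rz": 0.286},{"claw": 0,"tx": -148,"ty": 274,"tz": 30,"rx": 0,"ry": 0,"rz": 0.286},{"claw": 0,"tx": -148,"ty": 274.5,"tz": 70,"rx": 0,"ry": 0,"rz": 0.286},{"claw": 0,"tx": -148,"ty": 274.5,"tz": 100,"rx": 0,"ry": 0,"rz": 0.286},{"claw": 0,"tx": -148,"ty": 274.5,"tz": 110,"rx": 0,"ry": 0,"rz": 0.286}]'

```text
clock: 26.8
tool_pos: [0.5383, -0.298, 0.1364]
ee_rot: [0.969, 0.247, -0.002, -0.002]
wrist_force: [0.6, 0.8, 0.2]
finger_gap: 0.0854
```

```bash
python3 - <<'E'
from h import *
plan([(.5395,-.299,.12),(.5395,-.299,.003)],.5)
f,C=shot('wrist','w7')
h=cv2.cvtColor(f,cv2.COLOR_BGR2HSV)
def circ(p,z,r,c):
    q=np.array([[p[0]+r*np.cos(a),p[1]+r*np.sin(a),z] for a in np.linspace(0,6.28,60)])
    cv2.polylines(f,[np.int32(np.round(proj(C,q)))],True,c,1)
for p in [(.4252,-.3865),(.518,-.3845),(.5395,-.299)]:
    circ(p,.066,.021,(0,0,255))
cv2.imwrite('pics/c8.png',f)
E
```

```text
rv [-0.005  0.003  0.   ]
(0.5395, -0.299, 0.12) [ 0.6  1.5 16.4]
(0.5395, -0.299, 0.003) [  1.    2.1 133.4]
```

View pics/c8.png

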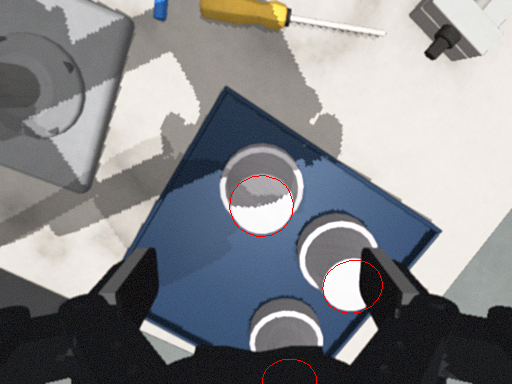

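Call:
apply_moves --increments '[{"claw": 0,"tx": 0.5,"ty": 1,"tz": 35,"rx": -0.005,"ry": 0.003,"rz": 0},{"claw": 0,"tx": 1,"ty": 2,"tz": 75,"rx": -0.005,"ry": 0.003,"rz": 0},{"claw": 0,"tx": 1,"ty": 2,"tz": 105,"rx": -0.005,"ry": 0.003,"rz": 0},{"claw": 0,"tx": 1,"ty": 2,"tz": 122,"rx": -0.005,"ry": 0.003,"rz": 0},{"claw": 0,"tx": 1,"ty": 2,"tz": 133,"rx": -0.005,"ry": 0.003,"rz": 0},{"claw": 30,"tx": 1,"ty": 2,"tz": 133,"rx": -0.005,"ry": 0.003,"rz": 0},{"claw": 60,"tx": 1,"ty": 2,"tz": 133,"rx": -0.005,"ry": 0.003,"rz": 0},{"claw": 120,"tx": 1,"ty": 2,"tz": 133,"rx": -0.005,"ry": 0.003,"rz": 0},{"claw": 255,"tx": 1,"ty": 2,"tz": 133,"rx": -0.005,"ry": 0.003,"rz": 0},{"claw": 255,"tx": 1,"ty": 2,"tz": 133,"rx": -0.005,"ry": 0.003,"rz": 0}]'

```text
clock: 28.1
tool_pos: [0.5404, -0.2994, 0.0048]
ee_rot: [0.969, 0.247, 0.001, 0.001]
wrist_force: [-1.0, 0.4, 6.7]
finger_gap: 0.065
```

```bash
python3 - <<'E'
from h import *
plan([(.5395,-.299,.12),(.47,-.22,.22),(.41,-.15,.22),(.41,-.05,.22),(.5,.045,.22),(.508,.0547,.12)],.5)
E
```

```text
rv [ 0.003 -0.001  0.   ]
(0.5395, -0.299, 0.12) [  -0.5   -0.5 -115.2]
(0.47, -0.22, 0.22) [ -23.5 -102.9 -215.5]
(0.41, -0.15, 0.22) [ -42.6 -193.1 -215.8]
(0.41, -0.05, 0.22) [   5.3 -280.8 -216. ]
(0.5, 0.045, 0.22) [ 129.9 -321.1 -216. ]
(0.508, 0.0547, 0.12) [ 141.4 -326.  -116. ]
```

Call:
apply_moves --increments '[{"claw": 255,"tx": 0,"ty": 0,"tz": -25,"rx": 0,"ry": 0,"rz": 0},{"claw": 255,"tx": 0,"ty": 0,"tz": -75,"rx": 0,"ry": 0,"rz": 0},{"claw": 255,"tx": 0,"ty": 0,"tz": -120,"rx": 0,"ry": 0,"rz": 0},{"claw": 255,"tx": -5,"ty": -20,"tz": -165,"rx": 0,"ry": 0,"rz": 0},{"claw": 255,"tx": -13,"ty": -60,"tz": -200,"rx": 0.003,"ry": 0,"rz": 0},{"claw": 255,"tx": -23,"ty": -103,"tz": -216,"rx": 0.003,"ry": 0,"rz": 0},{"claw": 255,"tx": -33,"ty": -148,"tz": -216,"rx": 0.003,"ry": 0,"rz": 0},{"claw": 255,"tx": -42,"ty": -193,"tz": -216,"rx": 0.003,"ry": 0,"rz": 0},{"claw": 255,"tx": -18,"ty": -237,"tz": -216,"rx": 0.003,"ry": 0,"rz": 0},{"claw": 255,"tx": 5,"ty": -281,"tz": -216,"rx": 0.003,"ry": 0,"rz": 0}]'

```text
clock: 29.35
tool_pos: [0.4091, -0.0489, 0.2203]
ee_rot: [0.969, 0.247, 0.001, 0.0]
wrist_force: [2.0, 0.2, -2.0]
finger_gap: 0.0652
```

```bash
python3 - <<'E'
from h import *
plan([(.41,-.05,.22),(.5,.045,.22),(.508,.0547,.22),(.508,.0547,.12)],.5)
E
```

```text
rv [ 0.001 -0.002 -0.001]
(0.41, -0.05, 0.22) [0.3 1.4 0.3]
(0.5, 0.045, 0.22) [124.8 -39.    0.6]
(0.508, 0.0547, 0.22) [136.4 -43.7   0.6]
(0.508, 0.0547, 0.12) [136.2 -43.8 100.6]
```

Call:
apply_moves --increments '[{"claw": 255,"tx": 40,"ty": -13,"tz": 0,"rx": 0,"ry": 0,"rz": 0},{"claw": 255,"tx": 85,"ty": -27,"tz": 0,"rx": 0,"ry": 0,"rz": 0},{"claw": 255,"tx": 120,"ty": -38,"tz": 10,"rx": 0,"ry": -0.002,"rz": 0},{"claw": 255,"tx": 136,"ty": -44,"tz": 35,"rx": 0,"ry": -0.002,"rz": 0},{"claw": 255,"tx": 136,"ty": -44,"tz": 70,"rx": 0,"ry": -0.002,"rz": 0},{"claw": 255,"tx": 136,"ty": -44,"tz": 90,"rx": 0,"ry": -0.002,"rz": 0},{"claw": 255,"tx": 136,"ty": -44,"tz": 95,"rx": 0,"ry": -0.002,"rz": 0},{"claw": 255,"tx": 136,"ty": -44,"tz": 95,"rx": 0,"ry": -0.002,"rz": 0},{"claw": 255,"tx": 136,"ty": -44,"tz": 95,"rx": 0,"ry": -0.002,"rz": 0},{"claw": 255,"tx": 136,"ty": -44,"tz": 95,"rx": 0,"ry": -0.002,"rz": 0}]'

```text
clock: 30.6
tool_pos: [0.5084, 0.0548, 0.1266]
ee_rot: [0.969, 0.247, 0.001, 0.0]
wrist_force: [-0.0, -0.6, -2.0]
finger_gap: 0.0652
```

```bash
python3 - <<'E'
from h import *
plan([(.508,.0547,.105),(.508,.0547,.055),(.508,.0547,.0465)],.5)
E
```

```text
rv [ 0.001 -0.002 -0.002]
(0.508, 0.0547, 0.105) [-0.4 -0.1 21.6]
(0.508, 0.0547, 0.055) [-0.5 -0.2 71.6]
(0.508, 0.0547, 0.0465) [-0.5 -0.2 80.1]
```

Call:
apply_moves --increments '[{"claw": 255,"tx": 0,"ty": 0,"tz": 20,"rx": 0,"ry": 0,"rz": 0},{"claw": 255,"tx": 0,"ty": 0,"tz": 40,"rx": 0,"ry": 0,"rz": 0},{"claw": 255,"tx": 0,"ty": 0,"tz": 55,"rx": 0,"ry": 0,"rz": 0},{"claw": 255,"tx": 0,"ty": 0,"tz": 65,"rx": 0,"ry": 0,"rz": 0},{"claw": 255,"tx": 0,"ty": 0,"tz": 71,"rx": 0,"ry": 0,"rz": 0},{"claw": 255,"tx": 0,"ty": 0,"tz": 75,"rx": 0,"ry": 0,"rz": 0},{"claw": 255,"tx": 0,"ty": 0,"tz": 78,"rx": 0,"ry": 0,"rz": 0},{"claw": 255,"tx": 0,"ty": 0,"tz": 79,"rx": 0,"ry": 0,"rz": 0},{"claw": 255,"tx": 0,"ty": 0,"tz": 79,"rx": 0,"ry": 0,"rz": 0},{"claw": 255,"tx": 0,"ty": 0,"tz": 79,"rx": 0,"ry": 0,"rz": 0}]'

```text
clock: 31.85
tool_pos: [0.5087, 0.0547, 0.0478]
ee_rot: [0.969, 0.247, 0.001, 0.001]
wrist_force: [0.7, -0.5, -1.5]
finger_gap: 0.0647
```

Call:
apply_moves --increments '[{"claw": 255,"tx": 0,"ty": 0,"tz": 0.6,"rx": 0,"ry": 0,"rz": 0},{"claw": 255,"tx": 0,"ty": 0,"tz": 1,"rx": 0,"ry": 0,"rz": 0},{"claw": 100,"tx": 0,"ty": 0,"tz": 1,"rx": 0,"ry": 0,"rz": 0},{"claw": 40,"tx": 0,"ty": 0,"tz": 1,"rx": 0,"ry": 0,"rz": 0},{"claw": 0,"tx": 0,"ty": 0,"tz": 1,"rx": 0,"ry": 0,"rz": 0},{"claw": 0,"tx": 0,"ty": 0,"tz": 0,"rx": 0,"ry": 0,"rz": 0},{"claw": 0,"tx": 0,"ty": 0,"tz": -40,"rx": 0,"ry": 0,"rz": 0},{"claw": 0,"tx": 0,"ty": 0,"tz": -90,"rx": 0,"ry": 0,"rz": 0},{"claw": 0,"tx": -20,"ty": 0,"tz": -140,"rx": 0,"ry": 0,"rz": 0},{"claw": 0,"tx": -60,"ty": 0,"tz": -180,"rx": 0,"ry": 0,"rz": 0}]'

```text
clock: 33.1
tool_pos: [0.4569, 0.0261, 0.23]
ee_rot: [0.969, 0.247, 0.003, 0.001]
wrist_force: [-0.3, -0.7, 0.5]
finger_gap: 0.0854
```

```bash
python3 - <<'E'
from h import *
plan([(.43,-.05,.25),(.415,-.15,.25),(.4252,-.3865,.25),(.4252,-.3865,.12)],.785)
E
```

```text
rv [ 0.004 -0.005 -0.285]
(0.43, -0.05, 0.25) [-59.9  54.  -20.1]
(0.415, -0.15, 0.25) [-121.   134.6  -20.2]
(0.4252, -0.3865, 0.25) [-225.3  347.1  -20. ]
(0.4252, -0.3865, 0.12) [-226.   346.6  110. ]
```

Call:
apply_moves --increments '[{"claw": 0,"tx": -30,"ty": 27,"tz": -20,"rx": 0,"ry": 0,"rz": 0},{"claw": 0,"tx": -60,"ty": 54,"tz": -20,"rx": 0,"ry": 0,"rz": 0},{"claw": 0,"tx": -90,"ty": 95,"tz": -20,"rx": 0,"ry": 0,"rz": -0.1},{"claw": 0,"tx": -121,"ty": 135,"tz": -20,"rx": 0,"ry": 0,"rz": -0.2},{"claw": 0,"tx": -145,"ty": 185,"tz": -20,"rx": 0.004,"ry": -0.005,"rz": -0.285},{"claw": 0,"tx": -170,"ty": 235,"tz": -20,"rx": 0.004,"ry": -0.005,"rz": -0.285},{"claw": 0,"tx": -195,"ty": 285,"tz": -10,"rx": 0.004,"ry": -0.005,"rz": -0.285},{"claw": 0,"tx": -218,"ty": 333,"tz": 20,"rx": 0.004,"ry": -0.005,"rz": -0.285},{"claw": 0,"tx": -226,"ty": 346.6,"tz": 60,"rx": 0.004,"ry": -0.005,"rz": -0.285},{"claw": 0,"tx": -226,"ty": 346.6,"tz": 90,"rx": 0.004,"ry": -0.005,"rz": -0.285}]'

```text
clock: 34.35
tool_pos: [0.4245, -0.388, 0.1381]
ee_rot: [0.924, 0.381, -0.0, -0.0]
wrist_force: [0.5, 0.0, -0.5]
finger_gap: 0.0855
```

```bash
cat >> h.py <<'E'
def draw(f,C,p,z,r,c=(0,0,255)):
    q=np.array([[p[0]+r*np.cos(a),p[1]+r*np.sin(a),z] for a in np.linspace(0,6.28,60)])
    cv2.polylines(f,[np.int32(np.round(proj(C,q)))],True,c,1)
E
python3 - <<'E'
from h import *
g,D=shot('side','s8'); f,C=shot('wrist','w8')
f0=f.copy()
for p in [(.4252,-.3865),(.518,-.3845)]: draw(f,C,p,.066,.021);
draw(g,D,(.508,.0547),.108,.021);draw(g,D,(.508,.0547),.046,.033)
cv2.imwrite('pics/c9.png',np.hstack([f,cv2.resize(g[160:288,210:306],(288,384))]))
plan([(.4252,-.3865,.12),(.4252,-.3865,.003)],.785)
E
```

```text
rv [-0.008 -0.    -0.001]
(0.4252, -0.3865, 0.12) [ 0.5  3.2 16.3]
(0.4252, -0.3865, 0.003) [  0.5   4.1 133.3]
```

View pics/c9.png

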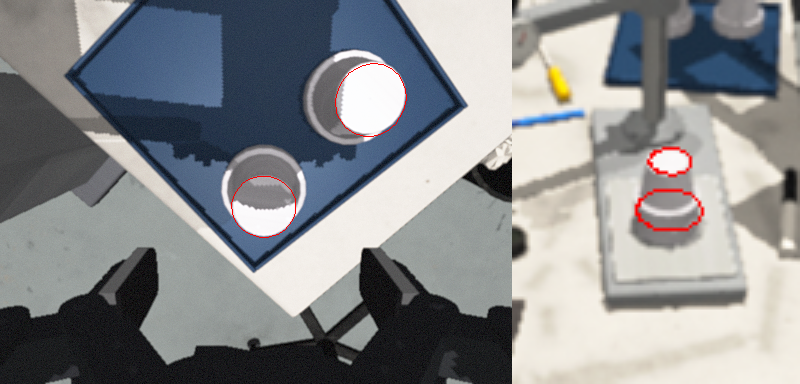

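Call:
apply_moves --increments '[{"claw": 20,"tx": 0.5,"ty": 2,"tz": 30,"rx": -0.008,"ry": 0,"rz": 0},{"claw": 20,"tx": 0.5,"ty": 4,"tz": 70,"rx": -0.008,"ry": 0,"rz": 0},{"claw": 20,"tx": 0.5,"ty": 4,"tz": 100,"rx": -0.008,"ry": 0,"rz": 0},{"claw": 20,"tx": 0.5,"ty": 4,"tz": 120,"rx": -0.008,"ry": 0,"rz": 0},{"claw": 20,"tx": 0.5,"ty": 4,"tz": 131,"rx": -0.008,"ry": 0,"rz": 0},{"claw": 40,"tx": 0.5,"ty": 4,"tz": 131,"rx": -0.008,"ry": 0,"rz": 0},{"claw": 70,"tx": 0.5,"ty": 4,"tz": 131,"rx": -0.008,"ry": 0,"rz": 0},{"claw": 120,"tx": 0.5,"ty": 4,"tz": 131,"rx": -0.008,"ry": 0,"rz": 0},{"claw": 255,"tx": 0.5,"ty": 4,"tz": 131,"rx": -0.008,"ry": 0,"rz": 0},{"claw": 255,"tx": 0.5,"ty": 4,"tz": 131,"rx": -0.008,"ry": 0,"rz": 0}]'

```text
clock: 35.7
tool_pos: [0.4259, -0.3871, 0.0066]
ee_rot: [0.924, 0.382, 0.001, 0.001]
wrist_force: [-0.8, 0.6, 6.6]
finger_gap: 0.065
```

```bash
python3 - <<'E'
from h import *
plan([(.4252,-.3865,.12),(.42,-.28,.24),(.41,-.15,.24),(.41,-.05,.24),(.5,.045,.24),(.508,.0547,.15)],.785)
E
```

```text
rv [ 0.002 -0.    -0.002]
(0.4252, -0.3865, 0.12) [-1.000e-01 -6.000e-01 -1.134e+02]
(0.42, -0.28, 0.24) [  71.4  -79.4 -233.5]
(0.41, -0.15, 0.24) [ 156.1 -178.6 -233.7]
(0.41, -0.05, 0.24) [ 226.7 -249.4 -233.9]
(0.5, 0.045, 0.24) [ 357.5 -253.2 -233.9]
(0.508, 0.0547, 0.15) [ 370.  -254.7 -143.9]
```

Call:
apply_moves --increments '[{"claw": 255,"tx": 0,"ty": 0,"tz": -25,"rx": 0,"ry": 0,"rz": 0},{"claw": 255,"tx": 0,"ty": 0,"tz": -75,"rx": 0,"ry": 0,"rz": 0},{"claw": 255,"tx": 5,"ty": -6,"tz": -125,"rx": 0,"ry": 0,"rz": 0},{"claw": 255,"tx": 25,"ty": -28,"tz": -170,"rx": 0.002,"ry": 0,"rz": 0},{"claw": 255,"tx": 55,"ty": -60,"tz": -205,"rx": 0.002,"ry": 0,"rz": 0},{"claw": 255,"tx": 90,"ty": -100,"tz": -234,"rx": 0.002,"ry": 0,"rz": 0},{"claw": 255,"tx": 123,"ty": -140,"tz": -234,"rx": 0.002,"ry": 0,"rz": 0},{"claw": 255,"tx": 156,"ty": -179,"tz": -234,"rx": 0.002,"ry": 0,"rz": 0},{"claw": 255,"tx": 191,"ty": -214,"tz": -234,"rx": 0.002,"ry": 0,"rz": 0},{"claw": 255,"tx": 226,"ty": -249,"tz": -234,"rx": 0.002,"ry": 0,"rz": 0}]'

```text
clock: 36.95
tool_pos: [0.4094, -0.0493, 0.2404]
ee_rot: [0.924, 0.382, 0.001, 0.0]
wrist_force: [1.4, 0.7, -0.9]
finger_gap: 0.0646
```

```bash
python3 - <<'E'
from h import *
plan([(.41,-.05,.24),(.508,.0547,.24),(.508,.0547,.145)],.785)
E
```

```text
rv [ 0.001 -0.001 -0.002]
(0.41, -0.05, 0.24) [-0.1  0.9  0.4]
(0.508, 0.0547, 0.24) [143.3  -4.1   0.6]
(0.508, 0.0547, 0.145) [143.2  -4.2  95.6]
```

Call:
apply_moves --increments '[{"claw": 255,"tx": 45,"ty": -1,"tz": 0,"rx": 0,"ry": 0,"rz": 0},{"claw": 255,"tx": 90,"ty": -2.5,"tz": 0,"rx": 0,"ry": 0,"rz": 0},{"claw": 255,"tx": 125,"ty": -4,"tz": 10,"rx": 0.001,"ry": -0.001,"rz": 0},{"claw": 255,"tx": 143,"ty": -4,"tz": 35,"rx": 0.001,"ry": -0.001,"rz": 0},{"claw": 255,"tx": 143,"ty": -4,"tz": 70,"rx": 0.001,"ry": -0.001,"rz": 0},{"claw": 255,"tx": 143,"ty": -4,"tz": 90,"rx": 0.001,"ry": -0.001,"rz": 0},{"claw": 255,"tx": 143,"ty": -4,"tz": 95,"rx": 0.001,"ry": -0.001,"rz": 0},{"claw": 255,"tx": 143,"ty": -4,"tz": 95,"rx": 0.001,"ry": -0.001,"rz": 0},{"claw": 255,"tx": 143,"ty": -4,"tz": 95,"rx": 0.001,"ry": -0.001,"rz": 0},{"claw": 255,"tx": 143,"ty": -4,"tz": 95,"rx": 0.001,"ry": -0.001,"rz": 0}]'

```text
clock: 38.2
tool_pos: [0.5088, 0.0543, 0.1466]
ee_rot: [0.924, 0.382, 0.001, 0.001]
wrist_force: [-0.1, 1.0, -0.9]
finger_gap: 0.0644
```

```bash
python3 - <<'E'
from h import *
plan([(.508,.0547,.105),(.508,.0547,.0685)],.785)
E
```

```text
rv [ 0.002 -0.001 -0.002]
(0.508, 0.0547, 0.105) [-0.3 -0.9 41.6]
(0.508, 0.0547, 0.0685) [-0.4 -0.9 78.1]
```

Call:
apply_moves --increments '[{"claw": 255,"tx": -0.3,"ty": -0.8,"tz": 20,"rx": 0.002,"ry": 0,"rz": 0},{"claw": 255,"tx": -0.3,"ty": -0.8,"tz": 40,"rx": 0.002,"ry": 0,"rz": 0},{"claw": 255,"tx": -0.3,"ty": -0.8,"tz": 54,"rx": 0.002,"ry": 0,"rz": 0},{"claw": 255,"tx": -0.3,"ty": -0.8,"tz": 64,"rx": 0.002,"ry": 0,"rz": 0},{"claw": 255,"tx": -0.3,"ty": -0.8,"tz": 70,"rx": 0.002,"ry": 0,"rz": 0},{"claw": 255,"tx": -0.3,"ty": -0.8,"tz": 74,"rx": 0.002,"ry": 0,"rz": 0},{"claw": 255,"tx": -0.3,"ty": -0.8,"tz": 76,"rx": 0.002,"ry": 0,"rz": 0},{"claw": 255,"tx": -0.3,"ty": -0.8,"tz": 77.5,"rx": 0.002,"ry": 0,"rz": 0},{"claw": 255,"tx": -0.3,"ty": -0.8,"tz": 78,"rx": 0.002,"ry": 0,"rz": 0},{"claw": 255,"tx": -0.3,"ty": -0.8,"tz": 78,"rx": 0.002,"ry": 0,"rz": 0}]'

```text
clock: 39.45
tool_pos: [0.5083, 0.0547, 0.0688]
ee_rot: [0.924, 0.382, 0.001, -0.0]
wrist_force: [0.8, 0.0, -0.3]
finger_gap: 0.0649
```

Seated or nearly so. I'll release and retreat.

Call:
apply_moves --increments '[{"claw": 255,"tx": 0,"ty": 0,"tz": 0.5,"rx": 0,"ry": 0,"rz": 0},{"claw": 100,"tx": 0,"ty": 0,"tz": 0.5,"rx": 0,"ry": 0,"rz": 0},{"claw": 40,"tx": 0,"ty": 0,"tz": 0.5,"rx": 0,"ry": 0,"rz": 0},{"claw": 0,"tx": 0,"ty": 0,"tz": 0.5,"rx": 0,"ry": 0,"rz": 0},{"claw": 0,"tx": 0,"ty": 0,"tz": 0,"rx": 0,"ry": 0,"rz": 0},{"claw": 0,"tx": 0,"ty": 0,"tz": -40,"rx": 0,"ry": 0,"rz": 0},{"claw": 0,"tx": 0,"ty": 0,"tz": -90,"rx": 0,"ry": 0,"rz": 0},{"claw": 0,"tx": -20,"ty": 0,"tz": -140,"rx": 0,"ry": 0,"rz": 0},{"claw": 0,"tx": -60,"ty": 0,"tz": -170,"rx": 0,"ry": 0,"rz": 0},{"claw": 0,"tx": -90,"ty": 0,"tz": -180,"rx": 0,"ry": 0,"rz": 0}]'

```text
clock: 40.7
tool_pos: [0.4445, -0.0098, 0.2509]
ee_rot: [0.924, 0.382, 0.003, 0.001]
wrist_force: [-0.6, -0.7, 0.2]
finger_gap: 0.0852
```

```bash
python3 - <<'E'
from h import *
plan([(.415,-.05,.25),(.415,-.15,.25),(.46,-.28,.25),(.518,-.3845,.25),(.518,-.3845,.14)],.785)
E
```

```text
rv [ 0.003 -0.004 -0.002]
(0.415, -0.05, 0.25) [-49.2   7.7   0.7]
(0.415, -0.15, 0.25) [-119.8   78.5    0.7]
(0.46, -0.28, 0.25) [-179.7  202.4    0.8]
(0.518, -0.3845, 0.25) [-212.3  317.4    1.1]
(0.518, -0.3845, 0.14) [-212.7  317.   111.1]
```

Call:
apply_moves --increments '[{"claw": 0,"tx": -35,"ty": 5,"tz": 0,"rx": 0,"ry": 0,"rz": 0},{"claw": 0,"tx": -75,"ty": 33,"tz": 0,"rx": 0,"ry": 0,"rz": 0},{"claw": 0,"tx": -118,"ty": 76,"tz": 0,"rx": 0,"ry": 0,"rz": 0},{"claw": 0,"tx": -140,"ty": 120,"tz": 0,"rx": 0,"ry": 0,"rz": 0},{"claw": 0,"tx": -160,"ty": 162,"tz": 0,"rx": 0.003,"ry": -0.004,"rz": 0},{"claw": 0,"tx": -180,"ty": 207,"tz": 0,"rx": 0.003,"ry": -0.004,"rz": 0},{"claw": 0,"tx": -195,"ty": 260,"tz": 10,"rx": 0.003,"ry": -0.004,"rz": 0},{"claw": 0,"tx": -209,"ty": 305,"tz": 40,"rx": 0.003,"ry": -0.004,"rz": 0},{"claw": 0,"tx": -212.5,"ty": 317,"tz": 80,"rx": 0.003,"ry": -0.004,"rz": 0},{"claw": 0,"tx": -212.5,"ty": 317,"tz": 105,"rx": 0.003,"ry": -0.004,"rz": 0}]'

```text
clock: 41.95
tool_pos: [0.5177, -0.3852, 0.1432]
ee_rot: [0.925, 0.381, -0.001, -0.001]
wrist_force: [0.5, 0.6, -0.1]
finger_gap: 0.0854
```

```bash
python3 - <<'E'
from h import *
plan([(.518,-.3845,.14),(.518,-.3845,.003)],.785)
g,D=shot('side','s9'); f,C=shot('wrist','w9')
draw(f,C,(.518,-.3845),.066,.021);
g0=g.copy();draw(g,D,(.508,.0547),.128,.021);draw(g,D,(.508,.0547),.066,.033)
c=lambda g:cv2.resize(g[160:350,200:310],None,fx=2,fy=2)
cv2.imwrite('pics/c10.png',np.hstack([f[:380,100:400],c(g),c(g0)]))
print(state()['tool_pos'])
E
```

```text
rv [-0.002  0.    -0.003]
(0.518, -0.3845, 0.14) [ 0.7 -0.3  3.2]
(0.518, -0.3845, 0.003) [  0.7  -0.  140.2]
[ 0.51594663 -0.38289759  0.14198374]
```

View pics/c10.png

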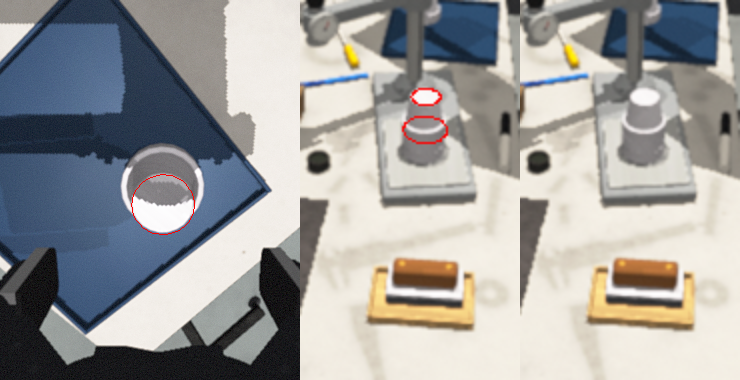

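Call:
apply_moves --increments '[{"claw": 0,"tx": 0.3,"ty": 1,"tz": 35,"rx": 0,"ry": 0,"rz": 0},{"claw": 0,"tx": 0.3,"ty": 2,"tz": 75,"rx": 0,"ry": 0,"rz": 0},{"claw": 0,"tx": 0.3,"ty": 2.5,"tz": 107,"rx": 0,"ry": 0,"rz": 0},{"claw": 0,"tx": 0.3,"ty": 2.5,"tz": 128,"rx": 0,"ry": 0,"rz": 0},{"claw": 0,"tx": 0.3,"ty": 2.5,"tz": 138,"rx": 0,"ry": 0,"rz": 0},{"claw": 30,"tx": 0.3,"ty": 2.5,"tz": 138,"rx": 0,"ry": 0,"rz": 0},{"claw": 60,"tx": 0.3,"ty": 2.5,"tz": 138,"rx": 0,"ry": 0,"rz": 0},{"claw": 120,"tx": 0.3,"ty": 2.5,"tz": 138,"rx": 0,"ry": 0,"rz": 0},{"claw": 255,"tx": 0.3,"ty": 2.5,"tz": 138,"rx": 0,"ry": 0,"rz": 0},{"claw": 255,"tx": 0.3,"ty": 2.5,"tz": 138,"rx": 0,"ry": 0,"rz": 0}]'

```text
clock: 43.3
tool_pos: [0.518, -0.3844, 0.0057]
ee_rot: [0.924, 0.381, -0.001, -0.002]
wrist_force: [-0.3, 0.4, 6.0]
finger_gap: 0.0645
```

```bash
python3 - <<'E'
from h import *
print(state()['tool_pos'])
plan([(.45,-.28,.25),(.41,-.15,.25),(.41,-.05,.25),(.508,.0547,.15)],.785)
E
```

```text
[ 0.51798375 -0.38436899  0.00569094]
rv [-0.005  0.    -0.002]
(0.45, -0.28, 0.25) [  25.3 -123.2 -243.7]
(0.41, -0.15, 0.25) [  88.7 -243.5 -243.1]
(0.41, -0.05, 0.25) [ 159.2 -314.4 -242.8]
(0.508, 0.0547, 0.15) [ 302.5 -319.1 -142.8]
```

Call:
apply_moves --increments '[{"claw": 255,"tx": 0,"ty": 0,"tz": -25,"rx": 0,"ry": 0,"rz": 0},{"claw": 255,"tx": 0,"ty": 0,"tz": -75,"rx": 0,"ry": 0,"rz": 0},{"claw": 255,"tx": 3,"ty": -15,"tz": -125,"rx": 0,"ry": 0,"rz": 0},{"claw": 255,"tx": 10,"ty": -45,"tz": -170,"rx": 0,"ry": 0,"rz": 0},{"claw": 255,"tx": 18,"ty": -85,"tz": -205,"rx": 0,"ry": 0,"rz": 0},{"claw": 255,"tx": 27,"ty": -127,"tz": -235,"rx": 0,"ry": 0,"rz": 0},{"claw": 255,"tx": 50,"ty": -170,"tz": -243,"rx": 0,"ry": 0,"rz": 0},{"claw": 255,"tx": 75,"ty": -217,"tz": -243,"rx": 0,"ry": 0,"rz": 0},{"claw": 255,"tx": 105,"ty": -260,"tz": -243,"rx": 0,"ry": 0,"rz": 0},{"claw": 255,"tx": 140,"ty": -295,"tz": -243,"rx": 0,"ry": 0,"rz": 0}]'

```text
clock: 44.55
tool_pos: [0.4088, -0.0758, 0.2505]
ee_rot: [0.925, 0.381, -0.001, -0.002]
wrist_force: [0.8, 0.4, -0.8]
finger_gap: 0.0651
```

```bash
python3 - <<'E'
from h import *
plan([(.41,-.05,.25),(.508,.0547,.25),(.508,.0547,.165)],.785)
E
```

```text
rv [-0.004 -0.    -0.003]
(0.41, -0.05, 0.25) [ 19.  -17.5   0.6]
(0.508, 0.0547, 0.25) [162.3 -22.7   0.7]
(0.508, 0.0547, 0.165) [162.3 -22.3  85.7]
```

Call:
apply_moves --increments '[{"claw": 255,"tx": 30,"ty": -18,"tz": 0,"rx": 0,"ry": 0,"rz": 0},{"claw": 255,"tx": 75,"ty": -20,"tz": 0,"rx": 0,"ry": 0,"rz": 0},{"claw": 255,"tx": 120,"ty": -21,"tz": 0,"rx": 0,"ry": 0,"rz": 0},{"claw": 255,"tx": 155,"ty": -22,"tz": 10,"rx": 0,"ry": 0,"rz": 0},{"claw": 255,"tx": 162,"ty": -22,"tz": 40,"rx": 0,"ry": 0,"rz": 0},{"claw": 255,"tx": 162,"ty": -22,"tz": 70,"rx": 0,"ry": 0,"rz": 0},{"claw": 255,"tx": 162,"ty": -22,"tz": 85,"rx": 0,"ry": 0,"rz": 0},{"claw": 255,"tx": 162,"ty": -22,"tz": 85,"rx": 0,"ry": 0,"rz": 0},{"claw": 255,"tx": 162,"ty": -22,"tz": 85,"rx": 0,"ry": 0,"rz": 0},{"claw": 255,"tx": 162,"ty": -22,"tz": 85,"rx": 0,"ry": 0,"rz": 0}]'

```text
clock: 45.8
tool_pos: [0.509, 0.0541, 0.167]
ee_rot: [0.925, 0.381, 0.001, -0.002]
wrist_force: [0.8, -0.5, -1.1]
finger_gap: 0.0649
```

```bash
python3 - <<'E'
from h import *
print(state()['tool_pos']);plan([(.508,.0547,.125),(.508,.0547,.088)],.785)
E
```

```text
[0.50904005 0.05409819 0.16696808]
rv [-0.002 -0.002 -0.003]
(0.508, 0.0547, 0.125) [-0.4 -1.1 42. ]
(0.508, 0.0547, 0.088) [-0.5 -1.  79. ]
```

Call:
apply_moves --increments '[{"claw": 255,"tx": -0.5,"ty": -1,"tz": 20,"rx": 0,"ry": 0,"rz": 0},{"claw": 255,"tx": -0.5,"ty": -1,"tz": 40,"rx": 0,"ry": 0,"rz": 0},{"claw": 255,"tx": -0.5,"ty": -1,"tz": 54,"rx": 0,"ry": 0,"rz": 0},{"claw": 255,"tx": -0.5,"ty": -1,"tz": 65,"rx": 0,"ry": 0,"rz": 0},{"claw": 255,"tx": -0.5,"ty": -1,"tz": 71,"rx": 0,"ry": 0,"rz": 0},{"claw": 255,"tx": -0.5,"ty": -1,"tz": 75,"rx": 0,"ry": 0,"rz": 0},{"claw": 255,"tx": -0.5,"ty": -1,"tz": 77,"rx": 0,"ry": 0,"rz": 0},{"claw": 255,"tx": -0.5,"ty": -1,"tz": 78.5,"rx": 0,"ry": 0,"rz": 0},{"claw": 255,"tx": -0.5,"ty": -1,"tz": 79,"rx": 0,"ry": 0,"rz": 0},{"claw": 255,"tx": -0.5,"ty": -1,"tz": 79,"rx": 0,"ry": 0,"rz": 0}]'

```text
clock: 47.05
tool_pos: [0.508, 0.0547, 0.0881]
ee_rot: [0.925, 0.381, 0.001, -0.001]
wrist_force: [0.1, 0.0, -1.5]
finger_gap: 0.0645
```

Call:
apply_moves --increments '[{"claw": 255,"tx": 0,"ty": 0,"tz": 0.5,"rx": 0,"ry": 0,"rz": 0},{"claw": 100,"tx": 0,"ty": 0,"tz": 0.5,"rx": 0,"ry": 0,"rz": 0},{"claw": 40,"tx": 0,"ty": 0,"tz": 0.5,"rx": 0,"ry": 0,"rz": 0},{"claw": 0,"tx": 0,"ty": 0,"tz": 0.5,"rx": 0,"ry": 0,"rz": 0},{"claw": 0,"tx": 0,"ty": 0,"tz": 0,"rx": 0,"ry": 0,"rz": 0},{"claw": 0,"tx": 0,"ty": 0,"tz": -40,"rx": 0,"ry": 0,"rz": 0},{"claw": 0,"tx": 0,"ty": 0,"tz": -90,"rx": 0,"ry": 0,"rz": 0},{"claw": 0,"tx": 0,"ty": 0,"tz": -150,"rx": 0,"ry": 0,"rz": 0},{"claw": 0,"tx": -10,"ty": 0,"tz": -200,"rx": 0,"ry": 0,"rz": 0},{"claw": 0,"tx": -40,"ty": 0,"tz": -240,"rx": 0,"ry": 0,"rz": 0}]'

```text
clock: 48.3
tool_pos: [0.4805, 0.026, 0.3304]
ee_rot: [0.924, 0.382, 0.002, -0.001]
wrist_force: [0.3, 0.3, 0.7]
finger_gap: 0.0852
```

```bash
python3 - <<'E'
from h import *
plan([(.60,.02,.42)],.3)
E
```

```text
rv [-0.001 -0.005  0.483]
(0.6, 0.02, 0.42) [ 80.9  88.5 -89.2]
```

Call:
apply_moves --increments '[{"claw": 0,"tx": 0,"ty": 0,"tz": -50,"rx": 0,"ry": 0,"rz": 0},{"claw": 0,"tx": 20,"ty": 20,"tz": -89,"rx": 0,"ry": 0,"rz": 0.12},{"claw": 0,"tx": 50,"ty": 50,"tz": -89,"rx": 0,"ry": 0,"rz": 0.24},{"claw": 0,"tx": 75,"ty": 80,"tz": -89,"rx": 0,"ry": 0,"rz": 0.36},{"claw": 0,"tx": 81,"ty": 88,"tz": -89,"rx": 0,"ry": -0.005,"rz": 0.483},{"claw": 0,"tx": 81,"ty": 88,"tz": -89,"rx": 0,"ry": -0.005,"rz": 0.483},{"claw": 0,"tx": 81,"ty": 88,"tz": -89,"rx": 0,"ry": -0.005,"rz": 0.483},{"claw": 0,"tx": 81,"ty": 88,"tz": -89,"rx": 0,"ry": -0.005,"rz": 0.483},{"claw": 0,"tx": 81,"ty": 88,"tz": -89,"rx": 0,"ry": -0.005,"rz": 0.483},{"claw": 0,"tx": 81,"ty": 88,"tz": -89,"rx": 0,"ry": -0.005,"rz": 0.483}]'

```text
clock: 49.55
tool_pos: [0.5994, 0.0205, 0.4202]
ee_rot: [0.989, 0.15, -0.0, -0.0]
wrist_force: [-0.3, 0.1, 0.2]
finger_gap: 0.0853
```

```bash
python3 - <<'E'
from h import *
s=state();print(s['tool_pos'],np.abs(s['joint_vel']).max())
f,C=shot('wrist','w11')
draw(f,C,(.508,.0547),.148,.021);draw(f,C,(.667,-.02),.261,.014,(0,255,0));draw(f,C,(.5273,-.1198),.252,.016,(0,255,0))
cv2.imwrite('pics/c11.png',cv2.resize(f,(768,576)))
E
```

```text
[0.5993575 0.0205028 0.4202015] 0.003092936505562669
```

View pics/c11.png

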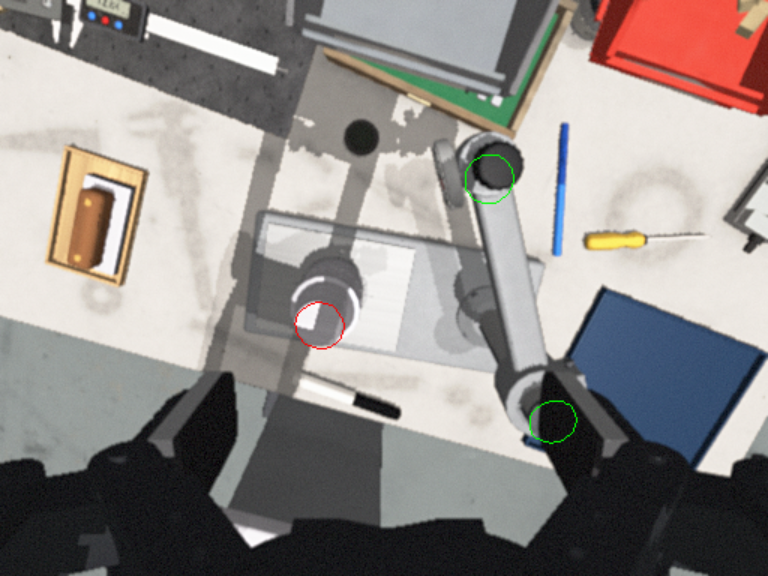

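The stack is on its predicted position. The knob's dark top is at about (498,167) in the 1.5x picture, with the arm at full swing-off and the dial on its left side.

```bash
python3 - <<'E'
from h import *
s=state();C=cam('wrist',s);f=cv2.imread('pics/w11.png')
m=np.zeros(f.shape[:2],np.uint8);m[85:135,310:356]=(f.max(2)<62)[85:135,310:356]
m=cv2.morphologyEx(m,cv2.MORPH_OPEN,np.ones((3,3)))
for k in blobs(m,50):
    print(cv2.boundingRect(k),cv2.minEnclosingCircle(k))
    (c,r)=cv2.minEnclosingCircle(k);print(ray(C,c,.261),'px radius expected',337.7*.014/(C[1][2,3]-.261))
    print(ray(C,c,.248))
K=ray(C,[332,111],.261)[0];o=np.array([.5273,-.1198]);d=K[:2]-o;print(K,np.hypot(*d),np.arctan2(d[0],d[1])+.115)
E
```

```text
(315, 94, 19, 30) ((326.77197265625, 108.27405548095703), 15.201446533203125)
[[ 0.67596017 -0.01772068  0.261     ]] px radius expected 15.654494655679175
[[ 0.67645323 -0.02022051  0.248     ]]
[ 0.67514807 -0.02285109  0.261     ] 0.17679972041932365 1.1054011796333403
```

```bash
python3 - <<'E'
from h import *
plan([(.675,-.023,.30),(.675,-.023,.24)],.58)
E
```

```text
rv [-0.001  0.    -0.28 ]
(0.675, -0.023, 0.3) [ 59.3  64.  120.1]
(0.675, -0.023, 0.24) [ 59.3  64.  180.1]
```

Call:
apply_moves --increments '[{"claw": 100,"tx": 25,"ty": 27,"tz": 0,"rx": 0,"ry": 0,"rz": -0.1},{"claw": 100,"tx": 50,"ty": 54,"tz": 10,"rx": 0,"ry": 0,"rz": -0.2},{"claw": 100,"tx": 59,"ty": 64,"tz": 40,"rx": 0,"ry": 0,"rz": -0.28},{"claw": 100,"tx": 59,"ty": 64,"tz": 75,"rx": 0,"ry": 0,"rz": -0.28},{"claw": 100,"tx": 59,"ty": 64,"tz": 100,"rx": 0,"ry": 0,"rz": -0.28},{"claw": 100,"tx": 59,"ty": 64,"tz": 115,"rx": 0,"ry": 0,"rz": -0.28},{"claw": 100,"tx": 59,"ty": 64,"tz": 120,"rx": 0,"ry": 0,"rz": -0.28},{"claw": 100,"tx": 59,"ty": 64,"tz": 120,"rx": 0,"ry": 0,"rz": -0.28},{"claw": 100,"tx": 59,"ty": 64,"tz": 120,"rx": 0,"ry": 0,"rz": -0.28},{"claw": 100,"tx": 59,"ty": 64,"tz": 120,"rx": 0,"ry": 0,"rz": -0.28}]' --squeeze 20

```text
clock: 50.85
tool_pos: [0.6751, -0.0231, 0.3012]
ee_rot: [0.958, 0.286, 0.001, -0.0]
wrist_force: [-0.0, 0.2, 0.6]
finger_gap: 0.052
```

```bash
python3 - <<'E'
from h import *
s=state();print(s['tool_pos'],np.abs(s['joint_vel']).max())
f,C=shot('wrist','w12')
draw(f,C,(.675,-.023),.261,.014);draw(f,C,(.675,-.023),.235,.014,(0,255,0))
cv2.imwrite('pics/c12.png',f)
plan([(.675,-.023,.24)],.58)
E
```

```text
[ 0.67513558 -0.02311759  0.30116667] 0.007869606086782692
rv [ 0.    -0.001  0.   ]
(0.675, -0.023, 0.24) [-0.1 -0.1 61. ]
```

View pics/c12.png

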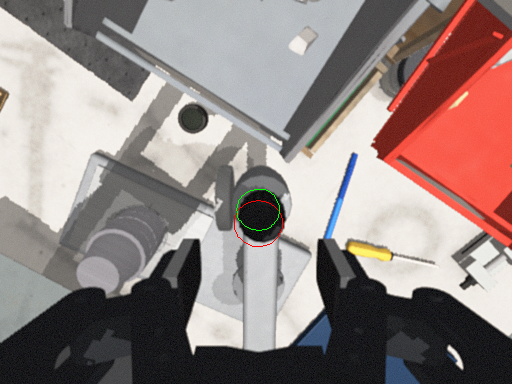

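Call:
apply_moves --increments '[{"claw": 100,"tx": 0,"ty": 0,"tz": 10,"rx": 0,"ry": 0,"rz": 0},{"claw": 100,"tx": 0,"ty": 0,"tz": 22,"rx": 0,"ry": 0,"rz": 0},{"claw": 100,"tx": 0,"ty": 0,"tz": 32,"rx": 0,"ry": 0,"rz": 0},{"claw": 100,"tx": 0,"ty": 0,"tz": 40,"rx": 0,"ry": 0,"rz": 0},{"claw": 100,"tx": 0,"ty": 0,"tz": 47,"rx": 0,"ry": 0,"rz": 0},{"claw": 100,"tx": 0,"ty": 0,"tz": 53,"rx": 0,"ry": 0,"rz": 0},{"claw": 100,"tx": 0,"ty": 0,"tz": 57,"rx": 0,"ry": 0,"rz": 0},{"claw": 100,"tx": 0,"ty": 0,"tz": 60,"rx": 0,"ry": 0,"rz": 0},{"claw": 130,"tx": 0,"ty": 0,"tz": 60,"rx": 0,"ry": 0,"rz": 0},{"claw": 155,"tx": 0,"ty": 0,"tz": 60,"rx": 0,"ry": 0,"rz": 0}]'

```text
clock: 52.15
tool_pos: [0.6752, -0.0231, 0.2413]
ee_rot: [0.958, 0.286, 0.001, -0.0]
wrist_force: [-0.1, -0.4, -0.4]
finger_gap: 0.0335
```

```bash
cat > swing.py <<'E'
from h import *
import sys
th0,th1=map(float,sys.argv[1:3]);o=np.array([.5273,-.1198]);s=state()
d=s['tool_pos'][:2]-o;print('r',np.hypot(*d),'th',np.arctan2(*d)+.115)
Q=R.from_quat(s['ee_rot'])
for th in np.linspace(th0,th1,11)[1:]:
    a=th-.115;yaw=.58+1.105-th;c,n=np.cos(yaw),np.sin(yaw)
    T=R.from_matrix([[c,n,0],[n,-c,0],[0,0,-1]])
    print(round(th,3),rel([*(o+.176*np.array([np.sin(a),np.cos(a)])),s['tool_pos'][2]],s)[0].round(1),(Q.inv()*T).as_rotvec().round(3))
E
python3 swing.py 1.105 .55
```

```text
r 0.17675299618306217 th 1.1068438986205749
1.05 [ -1.  -10.1  -0. ] [ 0.    -0.002 -0.055]
0.994 [ -1.8 -19.8  -0. ] [ 0.001 -0.002 -0.111]
0.938 [ -3.2 -29.5  -0. ] [ 0.001 -0.002 -0.166]
0.883 [ -5.1 -39.1  -0. ] [ 0.001 -0.002 -0.222]
0.828 [ -7.5 -48.5  -0. ] [ 0.001 -0.002 -0.277]
0.772 [-10.4 -57.9  -0. ] [ 0.001 -0.002 -0.333]
0.716 [-13.9 -67.   -0.1] [ 0.001 -0.002 -0.388]
0.661 [-17.8 -75.9  -0.1] [ 0.001 -0.002 -0.444]
0.606 [-22.3 -84.6  -0.1] [ 0.001 -0.002 -0.499]
0.55 [-27.2 -93.1  -0.1] [ 0.001 -0.002 -0.555]
```

Call:
apply_moves --increments '[{"claw": 155,"tx": -1,"ty": -10,"tz": 0,"rx": 0,"ry": 0,"rz": -0.055},{"claw": 155,"tx": -1.8,"ty": -20,"tz": 0,"rx": 0,"ry": 0,"rz": -0.111},{"claw": 155,"tx": -3.2,"ty": -29.5,"tz": 0,"rx": 0,"ry": 0,"rz": -0.166},{"claw": 155,"tx": -5.1,"ty": -39,"tz": 0,"rx": 0,"ry": 0,"rz": -0.222},{"claw": 155,"tx": -7.5,"ty": -48.5,"tz": 0,"rx": 0,"ry": 0,"rz": -0.277},{"claw": 155,"tx": -10.4,"ty": -58,"tz": 0,"rx": 0,"ry": 0,"rz": -0.333},{"claw": 155,"tx": -13.9,"ty": -67,"tz": 0,"rx": 0,"ry": 0,"rz": -0.388},{"claw": 155,"tx": -17.8,"ty": -76,"tz": 0,"rx": 0,"ry": 0,"rz": -0.444},{"claw": 155,"tx": -22.3,"ty": -84.6,"tz": 0,"rx": 0,"ry": 0,"rz": -0.499},{"claw": 155,"tx": -27.2,"ty": -93,"tz": 0,"rx": 0,"ry": 0,"rz": -0.555}]'

```text
clock: 53.4
tool_pos: [0.6019, 0.0398, 0.2416]
ee_rot: [0.843, 0.538, 0.002, 0.001]
wrist_force: [1.0, 0.7, -0.8]
finger_gap: 0.0336
```

```bash
python3 swing.py .55 .0
```

```text
r 0.17623679671964482 th 0.552379454581186
0.495 [ -0.5 -10.1  -0. ] [ 0.003 -0.002 -0.053]
0.44 [ -1.3 -19.7  -0.1] [ 0.003 -0.002 -0.108]
0.385 [ -2.6 -29.3  -0.1] [ 0.003 -0.002 -0.163]
0.33 [ -4.4 -38.8  -0.1] [ 0.003 -0.002 -0.218]
0.275 [ -6.8 -48.2  -0.2] [ 0.003 -0.001 -0.273]
0.22 [ -9.7 -57.5  -0.2] [ 0.003 -0.001 -0.328]
0.165 [-13.  -66.5  -0.2] [ 0.003 -0.001 -0.383]
0.11 [-16.9 -75.4  -0.3] [ 0.003 -0.001 -0.438]
0.055 [-21.2 -84.1  -0.3] [ 0.003 -0.001 -0.493]
0.0 [-26.1 -92.4  -0.3] [ 0.003 -0.001 -0.548]
```

Call:
apply_moves --increments '[{"claw": 155,"tx": -0.5,"ty": -10,"tz": 0,"rx": 0,"ry": 0,"rz": -0.053},{"claw": 155,"tx": -1.3,"ty": -19.7,"tz": 0,"rx": 0,"ry": 0,"rz": -0.108},{"claw": 155,"tx": -2.6,"ty": -29.3,"tz": 0,"rx": 0,"ry": 0,"rz": -0.163},{"claw": 155,"tx": -4.4,"ty": -38.8,"tz": 0,"rx": 0,"ry": 0,"rz": -0.218},{"claw": 155,"tx": -6.8,"ty": -48.2,"tz": 0,"rx": 0,"ry": 0,"rz": -0.273},{"claw": 155,"tx": -9.7,"ty": -57.5,"tz": 0,"rx": 0,"ry": 0,"rz": -0.328},{"claw": 155,"tx": -13,"ty": -66.5,"tz": 0,"rx": 0,"ry": 0,"rz": -0.383},{"claw": 155,"tx": -16.9,"ty": -75.4,"tz": 0,"rx": 0,"ry": 0,"rz": -0.438},{"claw": 155,"tx": -20,"ty": -82,"tz": 0,"rx": 0,"ry": 0,"rz": -0.48},{"claw": 155,"tx": -22.5,"ty": -86.5,"tz": 0,"rx": 0,"ry": 0,"rz": -0.51}]'

```text
clock: 54.65
tool_pos: [0.5143, 0.0557, 0.242]
ee_rot: [0.679, 0.734, 0.002, 0.002]
wrist_force: [0.8, 0.4, 0.3]
finger_gap: 0.0336
```

```bash
python3 swing.py .04 -.02 | sed -n '1p;6p;11p'
```

```text
r 0.17595477418398717 th 0.041190025299865
0.01 [-0.  -5.5 -0. ] [ 0.005  0.    -0.027]
-0.02 [ -0.2 -10.8  -0.1] [ 0.005  0.    -0.057]
```

Call:
apply_moves --increments '[{"claw": 155,"tx": 0,"ty": -1,"tz": 0,"rx": 0,"ry": 0,"rz": -0.005},{"claw": 155,"tx": 0,"ty": -2,"tz": 0,"rx": 0,"ry": 0,"rz": -0.01},{"claw": 155,"tx": 0,"ty": -3,"tz": 0,"rx": 0,"ry": 0,"rz": -0.015},{"claw": 155,"tx": 0,"ty": -4,"tz": 0,"rx": 0,"ry": 0,"rz": -0.02},{"claw": 155,"tx": 0,"ty": -5,"tz": 0,"rx": 0,"ry": 0,"rz": -0.025},{"claw": 155,"tx": 0,"ty": -5.5,"tz": 0,"rx": 0,"ry": 0,"rz": -0.03},{"claw": 155,"tx": 0,"ty": -6.2,"tz": 0,"rx": 0,"ry": 0,"rz": -0.035},{"claw": 155,"tx": 0,"ty": -7,"tz": 0,"rx": 0,"ry": 0,"rz": -0.04},{"claw": 155,"tx": 0,"ty": -7.5,"tz": 0,"rx": 0,"ry": 0,"rz": -0.04},{"claw": 155,"tx": 0,"ty": -7.5,"tz": 0,"rx": 0,"ry": 0,"rz": -0.04}]'

```text
clock: 55.9
tool_pos: [0.5067, 0.0551, 0.2419]
ee_rot: [0.664, 0.747, 0.002, 0.002]
wrist_force: [0.7, 0.8, -0.2]
finger_gap: 0.0336
```

Call:
apply_moves --increments '[{"claw": 155,"tx": 0,"ty": -0.5,"tz": 0,"rx": 0,"ry": 0,"rz": 0},{"claw": 155,"tx": 0,"ty": -1,"tz": 0,"rx": 0,"ry": 0,"rz": 0},{"claw": 155,"tx": 0,"ty": -1.5,"tz": 0,"rx": 0,"ry": 0,"rz": 0},{"claw": 155,"tx": 0,"ty": -2,"tz": 0,"rx": 0,"ry": 0,"rz": 0},{"claw": 155,"tx": 0,"ty": -2.5,"tz": 0,"rx": 0,"ry": 0,"rz": 0},{"claw": 155,"tx": 0,"ty": -3,"tz": 0,"rx": 0,"ry": 0,"rz": 0},{"claw": 155,"tx": 0,"ty": -3.5,"tz": 0,"rx": 0,"ry": 0,"rz": 0},{"claw": 155,"tx": 0,"ty": -4,"tz": 0,"rx": 0,"ry": 0,"rz": 0},{"claw": 155,"tx": 0,"ty": -4,"tz": 0,"rx": 0,"ry": 0,"rz": 0},{"claw": 155,"tx": 0,"ty": -4,"tz": 0,"rx": 0,"ry": 0,"rz": 0}]'

```text
clock: 57.15
tool_pos: [0.5043, 0.0549, 0.2419]
ee_rot: [0.664, 0.747, 0.003, 0.003]
wrist_force: [5.8, 2.3, -3.5]
finger_gap: 0.0336
```

Call:
apply_moves --increments '[{"claw": 155,"tx": 0,"ty": 1.5,"tz": 0,"rx": 0,"ry": 0,"rz": 0},{"claw": 155,"tx": 0,"ty": 2.5,"tz": 0,"rx": 0,"ry": 0,"rz": 0},{"claw": 170,"tx": 0,"ty": 2.5,"tz": 0,"rx": 0,"ry": 0,"rz": 0},{"claw": 175,"tx": 0,"ty": 2.5,"tz": 0,"rx": 0,"ry": 0,"rz": 0},{"claw": 180,"tx": 0,"ty": 2.5,"tz": 0,"rx": 0,"ry": 0,"rz": 0},{"claw": 255,"tx": 0,"ty": 2.5,"tz": 0,"rx": 0,"ry": 0,"rz": 0},{"claw": 255,"tx": 0,"ty": 2.5,"tz": 0,"rx": 0,"ry": 0,"rz": 0},{"claw": 255,"tx": 0,"ty": 2.5,"tz": 0,"rx": 0,"ry": 0,"rz": 0},{"claw": 255,"tx": 0,"ty": 2.5,"tz": 0,"rx": 0,"ry": 0,"rz": 0},{"claw": 255,"tx": 0,"ty": 2.5,"tz": 0,"rx": 0,"ry": 0,"rz": 0}]'

```text
clock: 58.4
tool_pos: [0.5071, 0.0551, 0.2421]
ee_rot: [0.664, 0.747, 0.003, 0.003]
wrist_force: [4.0, -1.2, 0.4]
finger_gap: 0.027
```

Call:
apply_moves --increments '[{"claw": 255,"tx": 0,"ty": 0,"tz": 2,"rx": 0,"ry": 0,"rz": 0},{"claw": 255,"tx": 0,"ty": 0,"tz": 4,"rx": 0,"ry": 0,"rz": 0},{"claw": 255,"tx": 0,"ty": 0,"tz": 6,"rx": 0,"ry": 0,"rz": 0},{"claw": 255,"tx": 0,"ty": 0,"tz": 8,"rx": 0,"ry": 0,"rz": 0},{"claw": 255,"tx": 0,"ty": 0,"tz": 10,"rx": 0,"ry": 0,"rz": 0},{"claw": 255,"tx": 0,"ty": 0,"tz": 12,"rx": 0,"ry": 0,"rz": 0},{"claw": 255,"tx": 0,"ty": 0,"tz": 14,"rx": 0,"ry": 0,"rz": 0},{"claw": 255,"tx": 0,"ty": 0,"tz": 16,"rx": 0,"ry": 0,"rz": 0},{"claw": 255,"tx": 0,"ty": 0,"tz": 17,"rx": 0,"ry": 0,"rz": 0},{"claw": 255,"tx": 0,"ty": 0,"tz": 18,"rx": 0,"ry": 0,"rz": 0}]'

```text
clock: 59.65
tool_pos: [0.5072, 0.0552, 0.2241]
ee_rot: [0.664, 0.747, 0.003, 0.003]
wrist_force: [2.1, 0.3, 3.4]
finger_gap: 0.0268
```

Call:
apply_moves --increments '[{"claw": 255,"tx": 0,"ty": 0,"tz": 0.5,"rx": 0,"ry": 0,"rz": 0},{"claw": 255,"tx": 0,"ty": 0,"tz": 1,"rx": 0,"ry": 0,"rz": 0},{"claw": 255,"tx": 0,"ty": 0,"tz": 1.5,"rx": 0,"ry": 0,"rz": 0},{"claw": 255,"tx": 0,"ty": 0,"tz": 2,"rx": 0,"ry": 0,"rz": 0},{"claw": 255,"tx": 0,"ty": 0,"tz": 2.5,"rx": 0,"ry": 0,"rz": 0},{"claw": 255,"tx": 0,"ty": 0,"tz": 3,"rx": 0,"ry": 0,"rz": 0},{"claw": 255,"tx": 0,"ty": 0,"tz": 3.5,"rx": 0,"ry": 0,"rz": 0},{"claw": 255,"tx": 0,"ty": 0,"tz": 4,"rx": 0,"ry": 0,"rz": 0},{"claw": 255,"tx": 0,"ty": 0,"tz": 4.3,"rx": 0,"ry": 0,"rz": 0},{"claw": 255,"tx": 0,"ty": 0,"tz": 4.3,"rx": 0,"ry": 0,"rz": 0}]'

```text
clock: 60.9
tool_pos: [0.5073, 0.0552, 0.2219]
ee_rot: [0.664, 0.747, 0.004, 0.004]
wrist_force: [-2.2, -0.6, 15.5]
finger_gap: 0.0269
```

Call:
apply_moves --increments '[{"claw": 255,"tx": 0,"ty": 0,"tz": 0.2,"rx": 0,"ry": 0,"rz": 0},{"claw": 180,"tx": 0,"ty": 0,"tz": 0.2,"rx": 0,"ry": 0,"rz": 0},{"claw": 140,"tx": 0,"ty": 0,"tz": 0,"rx": 0,"ry": 0,"rz": 0},{"claw": 110,"tx": 0,"ty": 0,"tz": 0,"rx": 0,"ry": 0,"rz": 0},{"claw": 110,"tx": 0,"ty": 0,"tz": -5,"rx": 0,"ry": 0,"rz": 0},{"claw": 110,"tx": 0,"ty": 0,"tz": -20,"rx": 0,"ry": 0,"rz": 0},{"claw": 110,"tx": 0,"ty": 0,"tz": -50,"rx": 0,"ry": 0,"rz": 0},{"claw": 110,"tx": 0,"ty": 0,"tz": -90,"rx": 0,"ry": 0,"rz": 0},{"claw": 110,"tx": 0,"ty": 0,"tz": -140,"rx": 0,"ry": 0,"rz": 0},{"claw": 110,"tx": 0,"ty": 0,"tz": -190,"rx": 0,"ry": 0,"rz": 0}]'

```text
clock: 62.15
tool_pos: [0.505, 0.055, 0.4146]
ee_rot: [0.664, 0.747, 0.004, 0.004]
wrist_force: [0.9, -0.6, 0.4]
finger_gap: 0.0484
```

```bash
python3 - <<'E'
from h import *
g,D=shot('side','s13');f,C=shot('wrist','w13');t,E=shot('top','t13')
# edge-based heights in side view at stack centre: print projected rows for expected features
for n,z,dy in(('top cup rim z.086',.086,.033),('top',.148,.021),('rim3',.066,.033),('rim2',.046,.033),('base rim',.026,.033)):
    print(n,proj(D,[[.508,.0547+dy,z]]).round(1))
a=cv2.resize(g[110:290,200:300],(320,576),interpolation=cv2.INTER_CUBIC)
b=f[:288,:480]; c=cv2.resize(t[130:270,130:330],(480,288))
cv2.imwrite('pics/c13.png',np.hstack([a,np.vstack([b,c])]))
E
```

```text
top cup rim z.086 [[262. 226.]]
top [[262.5 206.6]]
rim3 [[261.8 231.3]]
rim2 [[261.7 236.5]]
base rim [[261.6 241.6]]
```

View pics/c13.png

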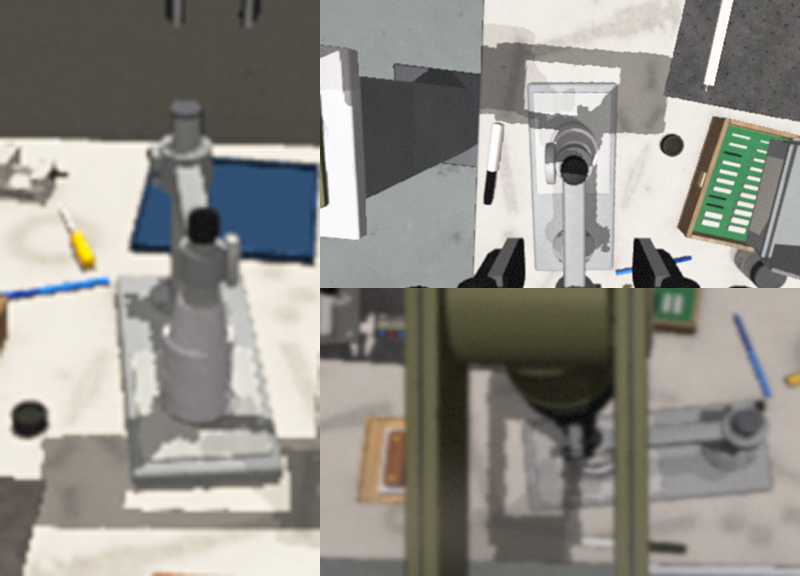

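The side view shows an upright four-cup stack with the head and foot on it, and the arm along the base. I'll check the seating numerically from the shoulder highlight rows against the three-cup picture.

```bash
python3 - <<'E'
from h import *
D=cam('side')
for n in('s8','s9','s13'):
    g=cv2.cvtColor(cv2.imread(f'pics/{n}.png'),cv2.COLOR_BGR2GRAY)[:,258:268].mean(1)
    print(n,[int(v) for v in g[190:250]])
for z in(.046,.066,.086,.106): print(z,proj(D,[[.508,.0547+.031,z]])[0,1].round(1))
E
```

```text
s8 [135, 180, 186, 187, 180, 162, 152, 151, 149, 151, 158, 165, 167, 162, 154, 152, 148, 136, 146, 192, 233, 246, 248, 248, 248, 249, 246, 224, 171, 143, 143, 144, 145, 145, 145, 145, 144, 143, 145, 168, 221, 214, 138, 126, 128, 129, 131, 130, 126, 127, 126, 126, 161, 206, 218, 218, 218, 218, 218, 218]
s9 [142, 186, 188, 187, 172, 132, 117, 130, 142, 151, 158, 164, 166, 167, 205, 241, 248, 248, 248, 248, 249, 243, 206, 146, 141, 143, 144, 145, 145, 145, 144, 143, 142, 146, 188, 228, 200, 131, 125, 126, 127, 128, 128, 128, 128, 130, 130, 126, 126, 127, 127, 124, 133, 182, 217, 219, 218, 218, 218, 217]
s13 [98, 96, 93, 93, 92, 92, 92, 91, 91, 92, 95, 99, 98, 99, 103, 112, 126, 132, 132, 132, 132, 132, 132, 131, 132, 132, 132, 133, 133, 138, 143, 138, 129, 129, 129, 130, 129, 126, 126, 126, 127, 127, 128, 128, 129, 129, 128, 126, 126, 127, 125, 111, 92, 104, 149, 174, 167, 173, 191, 202]
0.046 236.0
0.066 230.9
0.086 225.6
0.106 220.2
```

```bash
python3 - <<'E'
from h import *
a,b=[cv2.imread(f'pics/{n}.png')[280:335,225:300].astype(int) for n in('s9','s13')]
print('stone diff',np.abs(a-b).mean(),np.abs(a-b).max(2).__gt__(60).sum())
s=state();print(s['wrist_force'],s['tool_pos'],s['clock'])
sign_off()
E
```

```text
stone diff 0.5577373737373738 0
[ 0.05582181 -0.59171245  0.15368986] [0.50684935 0.05509235 0.41649639] 62.3
the job is handed in; nothing more can be done
```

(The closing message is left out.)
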